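Power-check the converter modules under the clamp

TASK

Put every finned converter module on the bench into a pocket of the check nest and swing the toggle clamp down over centre onto them. With the bent rod, never with the hand, reach over the shield, touching nothing of the guard box with hand or arm, and flip the paddle switch behind it on, leave it on for about three seconds, then flip it off again, keeping the clamp shut all the while. Then hang the rod back on its stand as it was, swing the clamp fully open and stand all the modules upright in the grey tray, leaving the other things on the bench where they are.

Things in the scene. Friction and masses are not known exactly. Their poses are not given: they have to be found in the camera images.
- mod1_mid (a point): finned converter module, one of two or three alike (an absent one reads None): black potted block with a finned aluminium top, 50 (its x) x 32 (its y) x 36 high, 90 g. This point is its centre, 18 above its underside; z up.
- mod2_mid (a point): finned converter module, one of two or three alike (an absent one reads None): black potted block with a finned aluminium top, 50 (its x) x 32 (its y) x 36 high, 90 g. This point is its centre, 18 above its underside; z up.
- mod3_mid (a point): finned converter module, one of two or three alike (an absent one reads None): black potted block with a finned aluminium top, 50 (its x) x 32 (its y) x 36 high, 90 g. This point is its centre, 18 above its underside; z up.
- nest: check nest fixed to the bench: aluminium plate 160 x 200 x 6 with three pockets in a row along its y, centres at x = 0, y = -66, 0, +66. Origin on the bench under the middle pocket, z up; +x points from the pockets to the clamp's hinge, whose bracket stands at x = 75, 83 high.
- pocket_mid (a point): floor centre of the nest's middle pocket, 6 above the bench (nest axes; the others lie 66 to either side along y). Each holds one module with its 50 side along the nest's x, with 3 play all round. End rails and corner stops rise 8 above the floor; the middle 36 of each long side has no stops, leaving room for fingers.
- clamp_hinge (a point): point on the clamp's hinge line, nest frame (75, 0, 68). The hinge line runs along the nest's y.
- clamp_knob (a point): centre of the black knob at the end of the clamp arm: cylinder 24 dia x 26 long lying along the nest's y (pinch its two ends). 141 from the hinge; clamp shut it is at nest (-65, 0, 83). The arm is 14 wide; the cross bar that presses on all pockets is 160 long and crosses the arm 75 from the hinge.
- clamp (a joint): toggle clamp arm: 0 = open (arm leaning back past upright, away from the pockets), turning over towards the pockets to 1.9 rad = shut (bar down; about 1.88 when it rests on modules). An over-centre spring throws it to the nearer end, dead centre about 0.95 rad; 2 to 3 N at the knob moves it off either end.
- guard: guarded switch box fixed to the bench: grey plate 160 x 130 x 6 with an upright grey shield 135 high, 130 wide across its near side (x = -75 to -70), and side wings as high (y = +-60 to 65) from x = -75 to +25; back (+x) and top are open. Origin on the bench below the switch pivot, z up, +x points away from the shield.
- switch_pivot (a point): hinge of the white switch paddle, 36 above the bench, on a black housing 50 x 50 whose top is also 36 above the bench, 70 behind the shield's inner face. The hinge line runs along the guard's y.
- switch_tip (a point): top end of the white switch paddle: 45 from the pivot; paddle 24 wide, 8 thick; about 77 above the bench at either end.
- switch (a joint): paddle switch: 0 = off (leans 0.4 rad towards the shield, -x), 0.8 = on (leans 0.4 rad away, +x). It stays where it is left; about 1 N at the tip moves it.
- hook_mid (a point): centre of the bent rod's black handle, 100 (x) x 22 (y) x 30 (z), lying level on the stand with its bottom 125 above the bench; grip it across y at the middle. A rod 10 dia runs on from it at mid-height along +x and bends straight down 170 from this centre. 150 g, balances about 16 ahead of the centre.
- hook_tip (a point): lower end of the bent rod's leg: x = 170, y = 0, z = -110 from the handle's centre (same axes as hook_mid).
- stand: rod stand fixed to the bench: two posts 76 apart along its x, each with a saddle open at the top, 28 wide between cheeks 14 high; saddle floors 125 above the bench; 66 is free between the posts for fingers. Origin on the bench midway, z up; the rod lies along x with its leg towards +x.
- tray: grey finished-work tray fixed to the bench, 200 (x) x 110 (y) outside, walls 4 thick and 22 high, floor 4 thick. Origin under its centre, z up.
- spool: reel of solder, steel-coloured, 60 dia x 46 high; leave it alone. Origin at its underside.
- meter: black hand multimeter, 160 x 75 x 34; leave it alone. Origin at its underside.
- flux: small jar, 44 dia x 60 high; leave it alone. Origin at its underside.
- board: green circuit board with chips, 130 x 90, 8 thick; leave it alone. Origin at its underside.
- driver: screwdriver with a black handle, lying; leave it alone. Origin at its underside.
- brush: small brush with a wooden handle, lying; leave it alone. Origin at its underside.
There are look-alikes about, which are no part of the job. Leave any brown look-alike of the part that bears mod2_mid alone.

How it is judged:
By the outcome, as a careful person would: the job done as asked, in the order asked, and still so for the second after the job is handed in, with the robot touching nothing.
Of mod1, mod2, mod3 only 2 to 3 are there at a start; the rules pass over those that are not, and their reading is None.
At some moment in a run one of mod1, mod2, mod3 may be knocked a few centimetres aside while the robot is not near it.
It also fails if it takes over 210 s, if anything falls off the work surface, if the arm or the gripper's body presses on something with over 40 N, if the wrist force passes 120 N, or if a joint passes its speed limit or range.

ROBOT

A 6-joint arm with a two-finger parallel gripper is mounted at the origin on the work surface. World frame = base frame: x ahead of the robot, y to its left, z up, the work surface at z = 0. Lengths are in mm, angles in rad, forces in N, time in s.
With the tool pointing down it reaches from about 350 to 975 mm from the base axis. Payload 7.1 kg.
Tool frame: the origin (TCP) lies at the very end of the fingers, on their centre line; the grasp point (between the pads) lies 19 mm behind it (ctrl.tcp_to_grasp is the distance from the TCP to the grasp point, in mm); z points along the fingers, x is the direction in which the jaws open and shut, and the axes are right-handed (so a half turn about z gives the same grasp; the last joint's range is limited). The gripper opens to 88 mm and grips with 3 to 60 N. Pads are 20 mm wide; open, the fingers measure 115 mm over their backs; the gripper's body (75 mm by 178 mm) begins 61 mm behind the grasp point.
Start: joints at [-1.129, 0.423, 1.63, -0, 1.089, -0.019], TCP at [277.93, -559.786, 222.675] pointing down, gripper open.
Joint ranges: [-3, 3], [-0.9, 2.11], [0.09, 2.58], [-1.31, 4.45], [0.11, 2.69], [-2.54, 2.54]. Speed limits (rad/s): [2.39, 2.39, 3.01, 3.14, 3.14, 3.14].

INTERFACE

Orientations are given as a rotation vector (axis times angle).
In Python, from workcell import get_obs, viewer, ctrl, masks_of gives the robot as it stands. The module is installed in compiled form; this text tells all that it offers.
- The arm moves only by the shell command python3 -m inch 'ROWS'. ROWS is JSON, a list of rows, each an object of numbers: "tx", "ty", "tz": the shift along the tool's x, y, z in cm; "ax", "ay", "az": the turn, a rotation vector about the tool's x, y, z in degrees; "jaw": the opening, from 0 (shut) to 1 (fully open). In form: [{"tx": .., "ty": .., "tz": .., "ax": .., "ay": .., "az": .., "jaw": ..}, ...]. A call has 1 to 12 rows; each row shifts and turns the commanded pose from where the row before left it, along the tool's axes as they then stand; what a row does not reach is not made up. A row lasts 1/8 s, in which the tool goes at most 62.5 mm and 10.7 degrees, less where a joint would pass 70% of its speed; a pose out of reach is approached as far as the arm can. A call is refused whole if a number of a shift passes 6.25 or a number of a turn 10.7, either way. A call with a gripper value outside its range is refused whole. The fingers move at their own pace and stop on an object; the grip force is fixed at half the most. Time passes only in rows, so rows that do not move let the fingers close. It gives the time, the measured TCP pose, the force and the opening at its end, in the units of the state.
- get_obs(): the state, without advancing time (a new reading comes with each control period).
- viewer.get_image(name): name is "side" or "top"; returns (picture, depth): 384x512x3 uint8, red, green, blue; 384x512 float32, mm along the optical axis (not along the pixel's ray), 0 where there is no reading.
- viewer.get_calibration(name): a dict with "fx", "fy", "cx", "cy" (pixels), "rvec" (rotation vector, rad) and "tvec" (3), from world to camera coordinates, as OpenCV has them. Camera axes: x right, y down, z forward; pixel columns grow to the right and rows downward; lengths in mm; the calibration is good to about 2 mm. A picture is of the moment at which its call begins. get_calibration takes no time and is no camera call.
- ctrl.close_job(): hands the job in, once; it reports no verdict.
Trained networks look in the newest picture that a camera, given by its name, has taken for a name from the list of things; names that differ only in an ending like _2 or _b are one class to them, and where a whole thing is asked for, a point or a joint stands for the part that bears it (a point fixed in the world has none). Each returns a list of dicts, best first, with "score" (0 to 1); they miss things now and then, are a little off and sometimes report something else, mostly with a low value. They report only what shows in the picture. A call takes as long as a camera call. They do not tell look-alikes from the thing itself.
- masks_of(camera, thing): "pixels" (384x512 bool, what is visible of it) and "location" ([column, row] in pixels, amid what is visible of it).
The state is a dict: "t": time; "qpos": joint angles; "qvel": joint speeds; "joint_torque": joint torques, N m; "ee_pos": TCP position; "orientation": TCP orientation; "ft_force": force on the tool from outside, world axes, zero at the start; "moment": the same for the moment, N m; "width": finger opening in mm.
Only numpy, scipy, OpenCV 4.12 (cv2) and the standard library are available. Lean on these libraries where they do the work, as an engineer would, in place of code of your own. Each camera call takes 0.05 s, during which the arm holds its last target. There are 200 camera calls.

## Working session

There is one attempt and no reset: what is moved stays moved. The work goes in short steps, Python scripts to look and compute and a shell command to move; the robot and the scene stay as the last step left them, time stands still between calls to the robot, and variables do not carry over. Pictures are saved under pics/ and viewed, about 12 in all and at most 16, crops included, and the job is handed in when it is done.

```bash
mkdir -p pics; cat > h.py <<'E'
import numpy as np, cv2
from workcell import get_obs, viewer, ctrl, masks_of
from scipy.spatial.transform import Rotation as R
def cloud(n,d):
    c=viewer.get_calibration(n); v,u=np.mgrid[0:384,0:512]
    P=np.stack([(u-c['cx'])/c['fx']*d,(v-c['cy'])/c['fy']*d,d],-1)
    M=R.from_rotvec(np.ravel(c['rvec'])).as_matrix(); return (P-np.ravel(c['tvec']))@M
def proj(n,p):
    c=viewer.get_calibration(n);K=np.array([[c['fx'],0,c['cx']],[0,c['fy'],c['cy']],[0,0,1.]])
    return cv2.projectPoints(np.float64(p).reshape(-1,1,3),np.float64(c['rvec']),np.float64(c['tvec']),K,None)[0].reshape(-1,2)
def shot(n,f=None,s=1.5,crop=None):
    im,d=viewer.get_image(n)
    if f:
        o=im[:,:,::-1]
        if crop: a,b,c,e=crop; o=o[b:e,a:c]
        cv2.imwrite('pics/'+f,cv2.resize(o,None,fx=s,fy=s,interpolation=cv2.INTER_CUBIC))
    return im,d,cloud(n,d)
E
python3 - <<'E'
from h import *
np.set_printoptions(precision=1,suppress=True)
o=get_obs();print(o)
for n in ['top','side']:
    c=viewer.get_calibration(n);M=R.from_rotvec(np.ravel(c['rvec'])).as_matrix();print(n,c['fx'],-M.T@np.ravel(c['tvec']))
    im,d,P=shot(n,n+'1.png')
    np.savez(n+'1.npz',im=im,P=P)
    for t in ['mod1_mid','nest','clamp_knob','guard','switch_tip','hook_mid','stand','tray']:
        for m in masks_of(n,t)[:5]:
            k=m['pixels']&(d>0);q=P[k]
            if len(q)==0: continue
            r=cv2.minAreaRect(q[:,:2].astype(np.float32))
            print(n,t,round(m['score'],2),m['location'],'n',k.sum(),'med',np.median(q,0),'z',np.percentile(q[:,2],[5,95]),'rect',np.round(r[0]),np.round(r[1]),round(r[2],1),'rgb',im[k].mean(0))
E
```

```text
{'t': 0.0, 'qpos': array([-1.1,  0.4,  1.6, -0. ,  1.1, -0. ]), 'qvel': array([-0.,  0., -0.,  0., -0., -0.]), 'joint_torque': array([  0. , -54.5, -27.4,   0.1,   0. ,  -0. ]), 'ee_pos': array([ 277.7, -559.3,  221.9]), 'orientation': array([-2.7,  1.7,  0. ]), 'ft_force': array([ 0.7,  0.1, -0. ]), 'moment': array([-0.,  0.,  0.]), 'width': 88.14614918999318}
top 412.49730197611905 [ 366.5  -41.  1178.9]
top mod1_mid 0.65 [251.6, 233.9] n 210 med [439.6 -30.9  26.4] z [13.5 38.3] rect [440. -31.] [32. 54.] 88.0 rgb [165.3 164.  167.5]
top nest 0.86 [139.1, 211.0] n 4625 med [490.1 274.8   9. ] z [  3.5 160.5] rect [509. 278.] [223. 203.] 6.7 rgb [198.5 196.2 191.8]
top nest 0.72 [310.8, 168.4] n 2685 med [ 621.6 -207.5    5.2] z [ 0.9 22.6] rect [ 621. -209.] [201. 117.] 3.7 rgb [186.5 178.2 173.1]
top nest 0.7 [181.8, 266.7] n 422 med [349.4 144.5  46.1] z [ 5.1 49.8] rect [350. 147.] [58. 58.] 1.1 rgb [241.3 239.4 238.5]
top nest 0.34 [366.7, 294.0] n 1673 med [ 278.6 -355.3   34.4] z [29.  42.7] rect [ 278. -358.] [160.  79.] 66.6 rgb [79.9 94.3 79.4]
top clamp_knob 0.82 [125.4,
[... 1504 characters left out ...]
3 110.1]
side switch_tip 0.64 [338.1, 159.7] n 820 med [ 280.5 -337.    33.4] z [10.8 41.5] rect [ 284. -359.] [163.  92.] 66.5 rgb [54.5 72.8 60. ]
side hook_mid 0.73 [282.6, 120.0] n 402 med [ 482.6 -342.   143.2] z [ 37.6 156.1] rect [ 548. -455.] [176. 350.] 17.2 rgb [72.4 65.9 65. ]
side stand 0.97 [284.0, 147.7] n 764 med [ 469.3 -334.6   29. ] z [  6.  115.7] rect [ 489. -372.] [105. 200.] 48.2 rgb [107.3  96.7  77.1]
side tray 0.94 [237.0, 173.7] n 1406 med [ 606.  -220.4    5. ] z [ 1.2 21.6] rect [ 592. -190.] [196. 263.] 41.2 rgb [148.2 146.8 147.8]
side tray 0.28 [240.2, 310.3] n 5959 med [486.9 294.2   7.4] z [  3.5 159.9] rect [506. 225.] [212. 307.] 6.9 rgb [199.4 198.7 194.5]
```

View pics/top1.png

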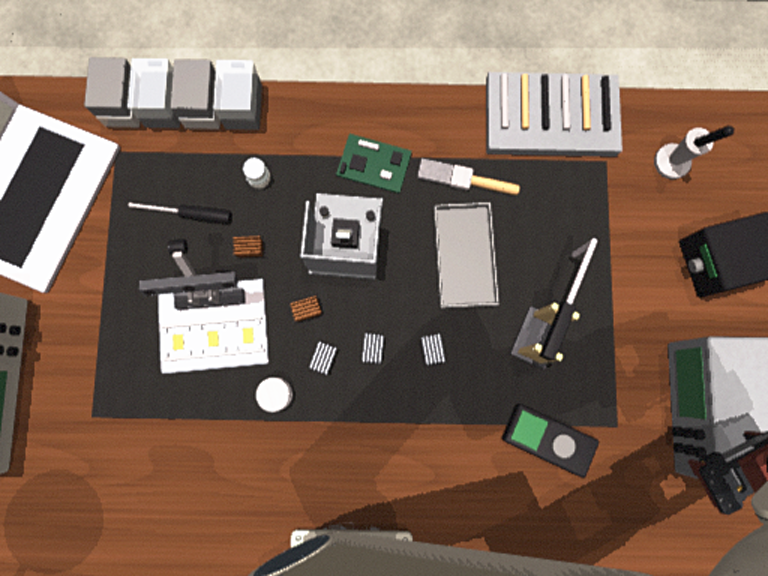

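View pics/side1.png

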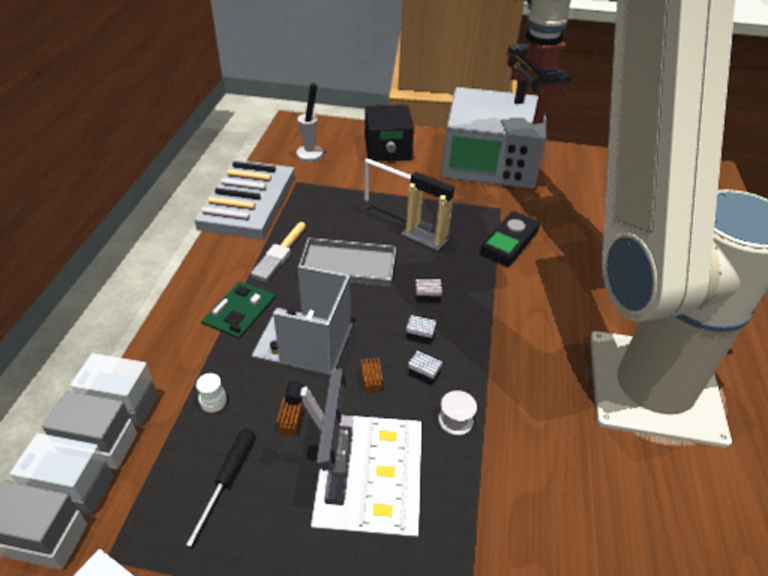

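The top view shows three silver finned modules at about (323,358), (373,348) and (432,349), and two brown look-alikes at (247,245) and (306,308). The pockets are at (178,342), (213,339) and (248,336), and the clamp is open. The guard is at (343,237), the tray at (466,255) and the rod stand at (550,340). The side view agrees.

```bash
python3 - <<'E'
from h import *
np.set_printoptions(precision=1,suppress=True)
D={n:np.load(n+'1.npz') for n in ['top','side']}
def pts(n,box,z):
    P=D[n]['P'];im=D[n]['im'].astype(int)
    k=(P[...,0]>box[0])&(P[...,0]<box[1])&(P[...,1]>box[2])&(P[...,1]<box[3])&(P[...,2]>z[0])&(P[...,2]<z[1])
    return P[k],im[k],np.argwhere(k)
def rect(q): 
    r=cv2.minAreaRect(q[:,:2].astype(np.float32)); return np.round(r[0],1),np.round(r[1],1),round(r[2],1)
P=D['top']['P']
for u,v in [(323,358),(373,348),(432,349)]:
    c=P[int(v/1.5),int(u/1.5)]; print('mod',c)
    for n in D:
        q,i,_=pts(n,(c[0]-40,c[0]+40,c[1]-38,c[1]+38),(29,45)); print(n,len(q),rect(q),q.mean(0))
q,i,_=pts('top',(370,640,130,420),(2,11)); w=i.min(1)>150; print('plate',w.sum(),rect(q[w]),)
q,i,_=pts('top',(370,640,130,420),(2,14)); y=(i[:,0]>200)&(i[:,2]<120); q=q[y]
_,l,c=cv2.kmeans(q[:,:2].astype(np.float32),3,None,(3,50,.1),5,cv2.KMEANS_PP_CENTERS);print('yellow top',c,len(q))
q,i,_=pts('side',(370,640,130,420),(2,14)); y=(i[:,0]>200)&(i[:,2]<120); q=q[y]
_,l,c=cv2.kmeans(q[:,:2].astype(np.float32),3,None,(3,50,.1),5,cv2.KMEANS_PP_CENTERS);print('yellow side',c,len(q))
for n in D:
    q,i,_=pts(n,(480,660,150,420),(110,240)); print(n,'clamp hi',len(q)); 
    from collections import Counter
    for a in range(110,240,15):
        s=q[(q[:,2]>=a)&(q[:,2]<a+15)]
        if len(s)>3: print(a,len(s),s.min(0),s.max(0),np.median(s,0))
    q,i,_=pts(n,(540,760,-70,130),(125,142)); print(n,'shield top',len(q),rect(q))
    for y in (-70,-40,0,30,60,90):
        s=q[(q[:,1]>y)&(q[:,1]<y+15)]
        if len(s): print(y,len(s),s[:,0].min(),s[:,0].max())
    q,i,_=pts(n,(560,760,-70,130),(33,41)); print('housing',len(q),rect(q) if len(q)else'')
    q,i,_=pts(n,(600,700,-20,80),(60,95)); print('paddle',len(q),rect(q),q.mean(0),q[:,2].max())
    q,i,_=pts(n,(540,760,-100,-280),(0,1)) 
    q,i,_=pts(n,(500,760,-290,-130),(15,27)); print('tray rim',len(q),rect(q))
    q,i,_=pts(n,(380,720,-500,-250),(143,165)); dk=i.max(1)<90;print('handle',rect(q[dk]),q[dk].mean(0),dk.sum(),'rod',rect(q[~dk]) if (~dk).sum() else '')
    l=i.min(1)>150; print('rodlight',l.sum(),rect(q[l]) if l.sum() else '', q[l][:,2].mean())
    q,i,_=pts(n,(550,720,-500,-380),(30,130)); print('leg',len(q),np.median(q,0),q.min(0),q.max(0))
    q,i,_=pts(n,(380,560,-420,-280),(112,142)); print('post tops',rect(q))
q,i,_=pts('top',(560,760,-60,120),(2,11)); w=i.min(1)>120;print('guardplate',rect(q[w]))
E
```

```text
mod [418.1  59.5  38.5]
top 109 (array([418.3,  60.2]), array([32.1, 47.7]), 70.7) [418.1  60.6  35.4]
side 196 (array([417.4,  61.6]), array([35.8, 50.2]), 70.3) [416.6  61.5  34. ]
mod [436.2 -30.9  37.1]
top 93 (array([437.8, -31.4]), array([31.6, 50. ]), 84.8) [437.8 -31.6  36.1]
side 175 (array([436.6, -29.9]), array([36. , 49.9]), 83.7) [436.8 -29.4  34.4]
mod [ 438.2 -141.4   36.3]
top 108 (array([ 437.5, -142.3]), array([49.5, 32.1]), 10.9) [ 437.4 -142.2   35.9]
side 148 (array([ 436. , -141.8]), array([49.4, 38.7]), 7.0) [ 436.5 -141.3   34.4]
plate 2511 (array([476.1, 274.6]), array([162.2, 201.6]), 6.7)
yellow top [[443.2 338.9]
 [447.8 273. ]
 [447.7 210.1]] 16
yellow side [[450.9 272.6]
 [444.7 338. ]
 [459.7 207. ]] 230
top clamp hi 926
125 37 [514.6 199.8 126.9] [554.8 338.6 139.9] [527.1 263.2 138.5]
140 308 [513.5 200.  140.2] [562.1 359.9 155. ] [529.4 276.7 150.7]
155 390 [519.1 200.6 155.1] [567.3 359.1 169. ] [534.9 282.  157.8]
170 29 [555.9 276.1 170.6] [573.7 289.3 184.8] [559.9 281.6 177.7]
185 42 [562.1 272.  185.6] [597.8 295.3 200. ] [567.4 279.  194. ]
2
[... 1629 characters left out ...]
.712961825152 683.5129367110279
housing 136 (array([628.3,  29.4]), array([131.7,  97. ]), 85.7)
paddle 19 (array([638.8,  25.2]), array([21.2,  9.3]), 78.2) [639.2  25.6  77. ] 79.59134719879987
tray rim 279 (array([ 639.2, -215.4]), array([123.9, 252.2]), 84.0)
handle (array([ 464.1, -339. ]), array([25.6, 97.6]), 67.6) [ 462.8 -335.6  151.9] 177 rod (array([ 520.5, -366.6]), array([ 17.3, 213.9]), 70.5)
rodlight 47 (array([ 567.4, -384.4]), array([ 11.2, 114. ]), 65.2) 144.88198592078197
leg 64 [ 620.7 -406.3   78. ] [ 615.  -414.3   32.5] [ 626.1 -400.2  129.9]
post tops (array([ 491.4, -340.4]), array([ 44.5, 153.8]), 74.2)
guardplate (array([657.6,  25.2]), array([129.5, 160.7]), 87.1)
```

```bash
python3 - <<'E'
import cv2
a=cv2.imread('pics/top1.png');b=cv2.imread('pics/side1.png')
A=cv2.resize(a[180:390,120:520],(800,420),interpolation=cv2.INTER_CUBIC)
cv2.imwrite('pics/c1.png',A)
E
```

```text
(no output)
```

View pics/c1.png

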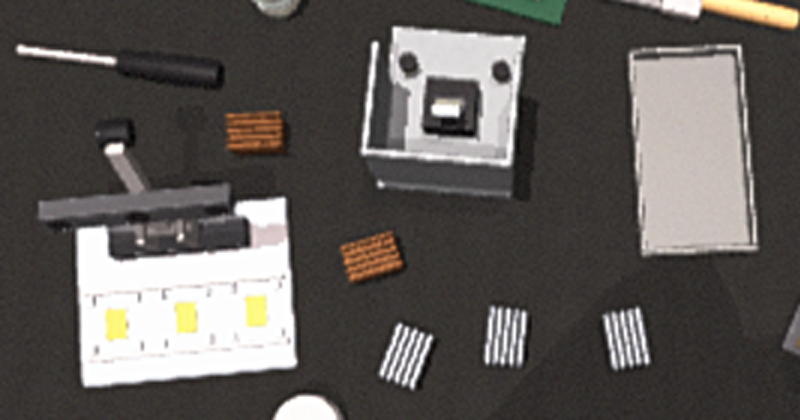

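The crop confirms the layout: three pockets with yellow floors, the clamp leaning back with its knob at crop (115,133), and the paddle at (447,108) leaning towards the shield. Next I'll refine the nest position and write a planning helper.

```bash
cat >> h.py <<'E'
def wrap(a): return (a+90)%180-90
def plan(*wps):
    """waypoints (x,y,z,yaw deg of tool x or None); prints totals in tool axes: turn first, then shifts"""
    o=get_obs();p=np.array(o['ee_pos']);M=R.from_rotvec(o['orientation']).as_matrix()
    th=np.degrees(np.arctan2(M[1,0],M[0,0]));tz=M[:,2]
    print('t',round(o['t'],2),'at',p.round(1),'yaw',round(th,1),'tilt(toolz xy)',tz[:2].round(4),'w',round(o['width'],1),'F',o['ft_force'].round(1),'q',np.degrees(o['qpos']).round())
    for x,y,z,a in wps:
        d=0 if a is None else wrap(a-th); th+=d; c,s=np.cos(np.radians(th)),np.sin(np.radians(th))
        w=(np.array([x,y,z])-p)/10; p=np.array([x,y,z],float)
        print('  az %.1f | tx %.2f ty %.2f tz %.2f  (norm %.1f cm)'%(-d,w[0]*c+w[1]*s,w[0]*s-w[1]*c,-w[2],np.linalg.norm(w)))
def fr(o,yaw,p):
    c,s=np.cos(np.radians(yaw)),np.sin(np.radians(yaw)); return np.round([o[0]+c*p[0]-s*p[1],o[1]+s*p[0]+c*p[1]],1)
NEST=(446.6,271.2);NY=6.7
E
python3 - <<'E'
from h import *
np.set_printoptions(precision=1,suppress=True)
for n in ['top','side']:
    D=np.load(n+'1.npz');im=D['im'];P=D['P']
    h=cv2.cvtColor(im,cv2.COLOR_RGB2HSV);k=(cv2.inRange(h,(20,90,120),(38,255,255))>0)&(P[...,0]<520)&(P[...,1]>150)
    N,l,st,c=cv2.connectedComponentsWithStats(k.astype(np.uint8))
    for i in range(1,N):
        if st[i,4]>20:
            q=P[l==i]; cal=viewer.get_calibration(n); M=R.from_rotvec(np.ravel(cal['rvec'])).as_matrix();C=-M.T@np.ravel(cal['tvec'])
            r=M.T@np.array([(c[i][0]-cal['cx'])/cal['fx'],(c[i][1]-cal['cy'])/cal['fy'],1]);X=C+r*(6-C[2])/r[2]
            print(n,st[i],c[i],X)
for y in(-66,0,66): print(fr(NEST,NY,(0,y)))
plan((418,60.5,120,70.7),(418,60.5,5,None))
E
```

```text
top [162 219   7  10  60] [164.8 223.4] [458.4 206.1   6. ]
top [139 221   7  10  62] [141.6 225.6] [450.9 271.6   6. ]
top [115 223   7  10  63] [118.3 227.4] [444.6 337.1   6. ]
side [253 287  12   7  70] [258.1 290.1] [459.4 206.6   6. ]
side [251 310  12   8  82] [256.6 313.8] [451.4 272.3   6. ]
side [249 336  13   9  95] [254.5 339.7] [444.4 337.4   6. ]
[454.3 205.7]
[446.6 271.2]
[438.9 336.7]
t 0.9 at [ 277.9 -559.8  222.7] yaw -63.6 tilt(toolz xy) [ 0. -0.] w 87.7 F [-1.3  0.2 -0.5] q [-65.  24.  93.   0.  62.  -1.]
  az 45.7 | tx -63.17 ty 7.28 tz 10.27  (norm 64.4 cm)
  az 0.0 | tx -0.00 ty 0.00 tz 11.50  (norm 11.5 cm)
```

```bash
python3 - <<'E'
from h import *
np.set_printoptions(precision=1,suppress=True)
o=np.array([451,272.]);c,s=np.cos(np.radians(6.4)),np.sin(np.radians(6.4));A=np.array([[c,s],[-s,c]])
out=[]
for n in ['top','side']:
    D=np.load(n+'1.npz');im=D['im'];P=D['P']
    q=(P[...,:2]-o)@A.T
    k=(abs(q[...,0])<50)&(abs(q[...,1])<105)&(P[...,2]>11)&(P[...,2]<18)
    print(n,k.sum(),'floor z',np.median(P[(abs(q[...,0])<12)&(abs(q[...,1])<100)][:,2]))
    h,e=np.histogram(q[k][:,0],np.arange(-50,51,4));print('x',dict(zip(e[:-1].astype(int),h)))
    h,e=np.histogram(q[k][:,1],np.arange(-105,106,5));print('y',dict(zip(e[:-1].astype(int),h)))
    # rectify plane z=6 and draw
    g=np.mgrid[60:-60:-.6,110:-110:-.6]; W=np.stack([o[0]+c*g[0]-s*g[1],o[1]+s*g[0]+c*g[1],0*g[0]+10],-1)
    uv=proj(n,W).reshape(g.shape[1:]+(2,)).astype(np.float32)
    r=cv2.remap(im,uv[...,0],uv[...,1],cv2.INTER_CUBIC)
    for y in(-66,0,66):
        for a,b in((28,19),(-28,-19)): cv2.rectangle(r,(int((110-y-19)/.6),int((60-28)/.6)),(int((110-y+19)/.6),int((60+28)/.6)),(255,0,0),1)
    out.append(r)
cv2.imwrite('pics/nest.png',cv2.resize(np.vstack(out)[...,::-1],None,fx=1.45,fy=1.45))
E
```

```text
top 428 floor z 6.9940542542875965
x {np.int64(-50): np.int64(1), np.int64(-46): np.int64(4), np.int64(-42): np.int64(4), np.int64(-38): np.int64(1), np.int64(-34): np.int64(73), np.int64(-30): np.int64(67), np.int64(-26): np.int64(15), np.int64(-22): np.int64(17), np.int64(-18): np.int64(9), np.int64(-14): np.int64(4), np.int64(-10): np.int64(4), np.int64(-6): np.int64(8), np.int64(-2): np.int64(4), np.int64(2): np.int64(5), np.int64(6): np.int64(1), np.int64(10): np.int64(2), np.int64(14): np.int64(4), np.int64(18): np.int64(11), np.int64(22): np.int64(22), np.int64(26): np.int64(40), np.int64(30): np.int64(86), np.int64(34): np.int64(34), np.int64(38): np.int64(5), np.int64(42): np.int64(2), np.int64(46): np.int64(5)}
y {np.int64(-105): np.int64(0), np.int64(-100): np.int64(2), np.int64(-95): np.int64(12), np.int64(-90): np.int64(18), np.int64(-85): np.int64(8), np.int64(-80): np.int64(12), np.int64(-75): np.int64(8), np.int64(-70): np.int64(10), np.int64(-65): np.int64(8), np.int64(-60): np.int64(15), np.int64(-55): np.int64(6), np.int64(-50): np.int64(14), np.int64(-45): np.int6
[... 2027 characters left out ...]
(19), np.int64(-20): np.int64(11), np.int64(-15): np.int64(10), np.int64(-10): np.int64(8), np.int64(-5): np.int64(10), np.int64(0): np.int64(12), np.int64(5): np.int64(9), np.int64(10): np.int64(9), np.int64(15): np.int64(13), np.int64(20): np.int64(17), np.int64(25): np.int64(11), np.int64(30): np.int64(8), np.int64(35): np.int64(9), np.int64(40): np.int64(19), np.int64(45): np.int64(16), np.int64(50): np.int64(13), np.int64(55): np.int64(13), np.int64(60): np.int64(11), np.int64(65): np.int64(10), np.int64(70): np.int64(11), np.int64(75): np.int64(11), np.int64(80): np.int64(15), np.int64(85): np.int64(31), np.int64(90): np.int64(10), np.int64(95): np.int64(0), np.int64(100): np.int64(0)}
```

View pics/nest.png

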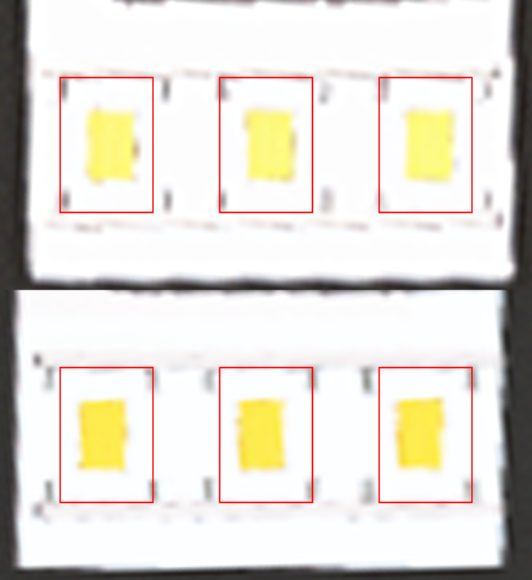

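```bash
python3 -m inch '[{"tx":-5,"tz":1,"az":7.6},{"tx":-5,"tz":1,"az":7.6},{"tx":-5,"tz":1,"az":7.6},{"tx":-5,"tz":1,"az":7.6},{"tx":-5,"tz":1,"az":7.6},{"tx":-5,"tz":1,"az":7.6},{"tx":-5},{"tx":-5},{"tx":-5},{"tx":-5}]' && python3 - <<'E'
from h import *
plan((418,60.5,120,70.7),(418,60.5,5,None))
E
```

```text
$[0]: bad value
```

The rectified crops show the pocket stops lying evenly about my rectangles. The two cameras disagree by about ±2 mm, so the nest is at about (450, 272) with yaw 6.4°. The move was refused, so I'll try it with all fields given.

```bash
sed -i 's/^NEST=.*/NEST=(450.2,272);NY=6.4/' h.py; python3 -m inch '[{"tx":-5,"ty":0,"tz":1,"ax":0,"ay":0,"az":7.6,"jaw":1}]'; python3 -m inch '[{"tx":-5.0,"tz":1.0,"az":7.6,"jaw":1}]' 
```

```text
t: 1.02
ee_pos: [256.7, -517.2, 213.2]
orientation: [2.55, -1.831, 0.006]
ft_force: [-0.0, 0.6, 0.3]
width: 87.9$[0]: bad value
```

```bash
python3 -m inch '[{"tx":-5,"ty":0,"tz":1,"ax":0,"ay":0,"az":7.6,"jaw":1},{"tx":-5,"ty":0,"tz":1,"ax":0,"ay":0,"az":7.6,"jaw":1},{"tx":-5,"ty":0,"tz":1,"ax":0,"ay":0,"az":7.6,"jaw":1},{"tx":-5,"ty":0,"tz":1,"ax":0,"ay":0,"az":7.6,"jaw":1},{"tx":-5,"ty":0,"tz":1,"ax":0,"ay":0,"az":7.6,"jaw":1},{"tx":-5,"ty":0,"tz":1,"ax":0,"ay":0,"az":0,"jaw":1},{"tx":-5,"ty":0,"tz":1,"ax":0,"ay":0,"az":0,"jaw":1},{"tx":-5,"ty":0,"tz":1,"ax":0,"ay":0,"az":0,"jaw":1},{"tx":-5,"ty":0,"tz":0,"ax":0,"ay":0,"az":0,"jaw":1},{"tx":-5,"ty":0,"tz":0,"ax":0,"ay":0,"az":0,"jaw":1}]' && python3 - <<'E'
from h import *
plan((418,60.5,120,70.7),(418,60.5,5,None))
E
```

```text
t: 2.28
ee_pos: [323.2, -32.2, 132.9]
orientation: [-1.819, 2.56, -0.001]
ft_force: [0.7, 0.1, -0.2]
width: 88.0
t 2.27 at [323.2 -32.2 132.9] yaw -109.2 tilt(toolz xy) [ 0.001  -0.0002] w 88.0 F [ 0.7  0.1 -0.2] q [ -8.   8. 133.  -0.  39. 101.]
  az 0.1 | tx -11.89 ty -5.88 tz 1.29  (norm 13.3 cm)
  az 0.0 | tx -0.00 ty 0.00 tz 11.50  (norm 11.5 cm)
```

```bash
python3 -m inch '[{"tx":-4,"ty":-2,"tz":0.3,"ax":0,"ay":0,"az":0,"jaw":1},{"tx":-4,"ty":-2,"tz":0,"ax":0,"ay":0,"az":0,"jaw":1},{"tx":-3.9,"ty":-1.9,"tz":0,"ax":0,"ay":0,"az":0,"jaw":1},{"tx":0,"ty":0,"tz":3,"ax":0,"ay":0,"az":0,"jaw":1},{"tx":0,"ty":0,"tz":3,"ax":0,"ay":0,"az":0,"jaw":1},{"tx":0,"ty":0,"tz":3,"ax":0,"ay":0,"az":0,"jaw":1},{"tx":0,"ty":0,"tz":3,"ax":0,"ay":0,"az":0,"jaw":1},{"tx":0,"ty":0,"tz":0.4,"ax":0,"ay":0,"az":0,"jaw":0.2},{"tx":0,"ty":0,"tz":0,"ax":0,"ay":0,"az":0,"jaw":0.2},{"tx":0,"ty":0,"tz":0,"ax":0,"ay":0,"az":0,"jaw":0.2},{"tx":0,"ty":0,"tz":0,"ax":0,"ay":0,"az":0,"jaw":0.2}]' && python3 - <<'E'
from h import *
P=fr(NEST,NY,(0,66))
plan((418,60.5,80,None),(*P,80,NY+90),(*P,13,None))
E
```

```text
t: 3.65
ee_pos: [418.1, 59.3, 6.6]
orientation: [-1.819, 2.559, -0.001]
ft_force: [0.5, -0.2, 0.1]
width: 51.5
t 3.65 at [418.1  59.3   6.6] yaw -109.2 tilt(toolz xy) [0.0019 0.0002] w 51.5 F [ 0.5 -0.2  0.1] q [  6.  32. 124.   0.  24. 116.]
  az 0.0 | tx -0.11 ty 0.05 tz -7.34  (norm 7.3 cm)
  az -25.6 | tx -27.26 ty -5.55 tz -0.00  (norm 27.8 cm)
  az 0.0 | tx 0.00 ty -0.00 tz 6.70  (norm 6.7 cm)
```

```bash
python3 -m inch '[{"tx":0,"ty":0,"tz":0,"ax":0,"ay":0,"az":0,"jaw":0.2},{"tx":0,"ty":0,"tz":0,"ax":0,"ay":0,"az":0,"jaw":0.2},{"tx":0,"ty":0,"tz":0,"ax":0,"ay":0,"az":0,"jaw":0.2},{"tx":0,"ty":0,"tz":0,"ax":0,"ay":0,"az":0,"jaw":0.2}]'
```

```text
t: 4.15
ee_pos: [417.5, 59.2, 6.0]
orientation: [-1.82, 2.56, -0.0]
ft_force: [-0.2, -0.2, 6.3]
width: 32.2
```

```bash
python3 -m inch '[{"tx":0,"ty":0,"tz":-3.7,"ax":0,"ay":0,"az":0,"jaw":0.2},{"tx":0,"ty":0,"tz":-3.7,"ax":0,"ay":0,"az":0,"jaw":0.2},{"tx":-3.4,"ty":-0.6,"tz":0,"ax":0,"ay":0,"az":-6.4,"jaw":0.2},{"tx":-3.4,"ty":-0.6,"tz":0,"ax":0,"ay":0,"az":-6.4,"jaw":0.2},{"tx":-3.4,"ty":-0.6,"tz":0,"ax":0,"ay":0,"az":-6.4,"jaw":0.2},{"tx":-3.4,"ty":-0.6,"tz":0,"ax":0,"ay":0,"az":-6.4,"jaw":0.2},{"tx":-3.4,"ty":-0.6,"tz":0,"ax":0,"ay":0,"az":0,"jaw":0.2},{"tx":-3.4,"ty":-0.6,"tz":0,"ax":0,"ay":0,"az":0,"jaw":0.2},{"tx":-3.4,"ty":-0.6,"tz":0,"ax":0,"ay":0,"az":0,"jaw":0.2},{"tx":-3,"ty":0,"tz":0,"ax":0,"ay":0,"az":0,"jaw":0.2}]' && python3 - <<'E'
from h import *
P=fr(NEST,NY,(0,66))
plan((*P,80,NY+90),(*P,13,None))
E
```

```text
t: 5.4
ee_pos: [466.4, 322.7, 79.4]
orientation: [2.342, -2.094, -0.0]
ft_force: [-0.1, -1.2, -0.9]
width: 31.9
t 5.4 at [466.4 322.7  79.4] yaw -83.6 tilt(toolz xy) [-0.0002 -0.0001] w 31.9 F [-0.1 -1.2 -0.9] q [ 33.  31. 106.   0.  43. 117.]
  az 0.0 | tx -1.75 ty 2.17 tz -0.06  (norm 2.8 cm)
  az 0.0 | tx 0.00 ty -0.00 tz 6.70  (norm 6.7 cm)
```

```bash
python3 -m inch '[{"tx":-1,"ty":1,"tz":0,"ax":0,"ay":0,"az":0,"jaw":0.2},{"tx":-0.75,"ty":1.17,"tz":0,"ax":0,"ay":0,"az":0,"jaw":0.2},{"tx":0,"ty":0,"tz":0,"ax":0,"ay":0,"az":0,"jaw":0.2},{"tx":0,"ty":0,"tz":2.7,"ax":0,"ay":0,"az":0,"jaw":0.2},{"tx":0,"ty":0,"tz":2.7,"ax":0,"ay":0,"az":0,"jaw":0.2},{"tx":0,"ty":0,"tz":0.5,"ax":0,"ay":0,"az":0,"jaw":0.2},{"tx":0,"ty":0,"tz":0.3,"ax":0,"ay":0,"az":0,"jaw":0.2},{"tx":0,"ty":0,"tz":0.2,"ax":0,"ay":0,"az":0,"jaw":0.2},{"tx":0,"ty":0,"tz":0,"ax":0,"ay":0,"az":0,"jaw":0.2}]' && python3 - <<'E'
from h import *
P=fr(NEST,NY,(0,66))
plan((*P,13,None))
im,d,X=shot('side','s2.png',5,(205,290,305,380))
E
```

```text
t: 6.52
ee_pos: [443.4, 336.7, 16.3]
orientation: [-2.341, 2.093, -0.0]
ft_force: [-0.0, -0.1, -1.2]
width: 31.8
t 6.53 at [443.4 336.7  16.3] yaw -83.6 tilt(toolz xy) [0.0009 0.0006] w 31.8 F [-0.  -0.1 -1.2] q [ 36.  37. 108.  -0.  36. 120.]
  az 0.0 | tx -0.10 ty 0.05 tz 0.33  (norm 0.3 cm)
```

View pics/s2.png

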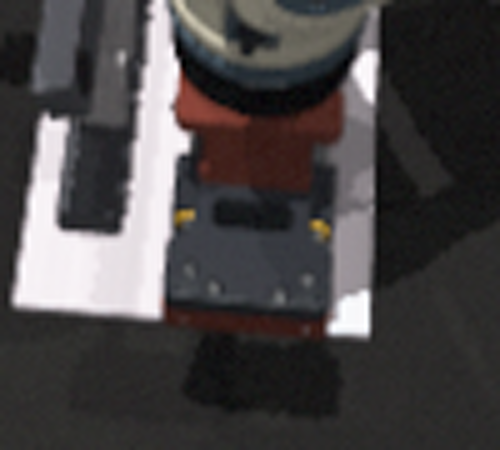

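The hand hides the pocket in this view. The module bottom is already about 4 mm below the stop tops with no contact force, so it is entering the pocket. I'll lower, release and retreat.

```bash
python3 -m inch '[{"tx":0,"ty":0,"tz":0.2,"ax":0,"ay":0,"az":0,"jaw":0.2},{"tx":0,"ty":0,"tz":0.2,"ax":0,"ay":0,"az":0,"jaw":0.2},{"tx":0,"ty":0,"tz":0,"ax":0,"ay":0,"az":0,"jaw":0.6},{"tx":0,"ty":0,"tz":0,"ax":0,"ay":0,"az":0,"jaw":0.6},{"tx":0,"ty":0,"tz":-3,"ax":0,"ay":0,"az":0,"jaw":0.6},{"tx":0,"ty":0,"tz":-3,"ax":0,"ay":0,"az":0,"jaw":0.6},{"tx":3,"ty":-0.7,"tz":-1,"ax":0,"ay":0,"az":3,"jaw":1},{"tx":4,"ty":-0.7,"tz":0,"ax":0,"ay":0,"az":3,"jaw":1},{"tx":5,"ty":0,"tz":0,"ax":0,"ay":0,"az":3,"jaw":1},{"tx":5,"ty":0,"tz":0,"ax":0,"ay":0,"az":2,"jaw":1},{"tx":5,"ty":0,"tz":0,"ax":0,"ay":0,"az":0,"jaw":1},{"tx":5,"ty":0,"tz":0,"ax":0,"ay":0,"az":0,"jaw":1}]' && python3 - <<'E'
from h import *
np.set_printoptions(precision=1,suppress=True)
plan((437.3,-31,80,-5.5+90),(437.3,-31,6,None))
for n in ['top','side']:
    im,d,X=shot(n)
    for m in masks_of(n,'mod1_mid'):
        k=m['pixels']&(X[...,2]>25)&(d>0)
        if k.sum()<30: continue
        q=X[k]; q=q[q[:,2]>np.percentile(q[:,2],95)-8];r=cv2.minAreaRect(q[:,:2].astype(np.float32)); print(n,round(m['score'],2),np.round(r[0]),np.round(r[1]),round(r[2],1),'z',np.percentile(q[:,2],90),im[k].mean(0))
E
```

```text
t: 8.07
ee_pos: [452.6, 66.8, 81.8]
orientation: [-2.131, 2.308, -0.0]
ft_force: [1.1, -0.5, 0.2]
width: 87.8
t 8.07 at [452.6  66.8  81.8] yaw -94.6 tilt(toolz xy) [0. 0.] w 87.8 F [ 1.1 -0.5  0.2] q [  7.  24. 119.  -0.  37. 101.]
  az 0.9 | tx 9.88 ty 0.58 tz 0.18  (norm 9.9 cm)
  az 0.0 | tx -0.00 ty 0.00 tz 7.40  (norm 7.4 cm)
side 0.66 [349. 148.] [60. 56.] 55.5 z 47.88943910492093 [221.6 216.5 217.8]
```

```bash
python3 -m inch '[{"tx":5,"ty":0.3,"tz":0,"ax":0,"ay":0,"az":0.9,"jaw":1},{"tx":4.9,"ty":0.2,"tz":0,"ax":0,"ay":0,"az":0,"jaw":1},{"tx":0,"ty":0,"tz":2.5,"ax":0,"ay":0,"az":0,"jaw":1},{"tx":0,"ty":0,"tz":2.5,"ax":0,"ay":0,"az":0,"jaw":1},{"tx":0,"ty":0,"tz":2.4,"ax":0,"ay":0,"az":0,"jaw":0.8},{"tx":0,"ty":0,"tz":0.1,"ax":0,"ay":0,"az":0,"jaw":0.2},{"tx":0,"ty":0,"tz":0,"ax":0,"ay":0,"az":0,"jaw":0.2},{"tx":0,"ty":0,"tz":0,"ax":0,"ay":0,"az":0,"jaw":0.2},{"tx":0,"ty":0,"tz":0,"ax":0,"ay":0,"az":0,"jaw":0.2},{"tx":0,"ty":0,"tz":0,"ax":0,"ay":0,"az":0,"jaw":0.2},{"tx":0,"ty":0,"tz":0,"ax":0,"ay":0,"az":0,"jaw":0.2},{"tx":0,"ty":0,"tz":0,"ax":0,"ay":0,"az":0,"jaw":0.2}]' && python3 - <<'E'
from h import *
P=fr(NEST,NY,(0,0))
plan((437.3,-31,80,None),(*P,80,NY+90),(*P,13,None))
E
```

```text
t: 9.78
ee_pos: [439.4, -30.0, 7.1]
orientation: [-2.112, 2.325, -0.001]
ft_force: [-0.8, -0.8, 5.8]
width: 31.9
t 9.78 at [439.4 -30.    7.1] yaw -95.5 tilt(toolz xy) [ 0.0008 -0.    ] w 31.9 F [-0.8 -0.8  5.8] q [ -5.  32. 122.   0.  25.  90.]
  az 0.0 | tx 0.12 ty 0.19 tz -7.29  (norm 7.3 cm)
  az -11.9 | tx -29.97 ty -4.66 tz -0.00  (norm 30.3 cm)
  az 0.0 | tx 0.00 ty -0.00 tz 6.70  (norm 6.7 cm)
```

```bash
python3 -m inch '[{"tx":0,"ty":0,"tz":-3.7,"ax":0,"ay":0,"az":0,"jaw":0.2},{"tx":0,"ty":0,"tz":-3.6,"ax":0,"ay":0,"az":0,"jaw":0.2},{"tx":-4,"ty":-0.3,"tz":0,"ax":0,"ay":0,"az":-4,"jaw":0.2},{"tx":-4.5,"ty":-0.3,"tz":0,"ax":0,"ay":0,"az":-4,"jaw":0.2},{"tx":-4.5,"ty":-0.3,"tz":0,"ax":0,"ay":0,"az":-3.9,"jaw":0.2},{"tx":-4.5,"ty":-0.3,"tz":0,"ax":0,"ay":0,"az":0,"jaw":0.2},{"tx":-4.5,"ty":-0.3,"tz":0,"ax":0,"ay":0,"az":0,"jaw":0.2},{"tx":-4.5,"ty":-0.3,"tz":0,"ax":0,"ay":0,"az":0,"jaw":0.2},{"tx":-3,"ty":-0.3,"tz":0,"ax":0,"ay":0,"az":0,"jaw":0.2},{"tx":0,"ty":0,"tz":0,"ax":0,"ay":0,"az":0,"jaw":0.2}]' && python3 - <<'E'
from h import *
P=fr(NEST,NY,(2,0))
plan((*P,80,NY+90),(*P,14,None))
E
```

```text
t: 11.02
ee_pos: [444.5, 266.6, 79.6]
orientation: [-2.344, 2.09, -0.0]
ft_force: [0.2, -0.1, -0.4]
width: 31.8
t 11.03 at [444.5 266.6  79.6] yaw -83.4 tilt(toolz xy) [0.0005 0.0004] w 31.8 F [ 0.2 -0.1 -0.4] q [ 30.  28. 112.   0.  40. 113.]
  az 0.2 | tx -0.47 ty -0.83 tz -0.04  (norm 1.0 cm)
  az 0.0 | tx 0.00 ty -0.00 tz 6.60  (norm 6.6 cm)
```

```bash
python3 -m inch '[{"tx":-0.47,"ty":-0.83,"tz":0,"ax":0,"ay":0,"az":0.2,"jaw":0.2},{"tx":0,"ty":0,"tz":2.7,"ax":0,"ay":0,"az":0,"jaw":0.2},{"tx":0,"ty":0,"tz":2.7,"ax":0,"ay":0,"az":0,"jaw":0.2},{"tx":0,"ty":0,"tz":0.5,"ax":0,"ay":0,"az":0,"jaw":0.2},{"tx":0,"ty":0,"tz":0.3,"ax":0,"ay":0,"az":0,"jaw":0.2},{"tx":0,"ty":0,"tz":0.2,"ax":0,"ay":0,"az":0,"jaw":0.2},{"tx":0,"ty":0,"tz":0.1,"ax":0,"ay":0,"az":0,"jaw":0.2},{"tx":0,"ty":0,"tz":0,"ax":0,"ay":0,"az":0,"jaw":0.2}]' && python3 - <<'E'
from h import *
P=fr(NEST,NY,(2,0))
plan((*P,13,None))
E
```

```text
t: 12.02
ee_pos: [452.5, 270.7, 15.1]
orientation: [-2.338, 2.098, -0.0]
ft_force: [-0.2, -0.8, -0.7]
width: 31.6
t 12.03 at [452.5 270.7  15.1] yaw -83.8 tilt(toolz xy) [0.0006 0.0004] w 31.6 F [-0.2 -0.8 -0.7] q [ 30.  35. 111.   0.  33. 113.]
  az 0.0 | tx -0.16 ty 0.02 tz 0.21  (norm 0.3 cm)
```

In the pocket with no contact force. Release, retreat and go towards module C.

```bash
python3 -m inch '[{"tx":0,"ty":0,"tz":0.2,"ax":0,"ay":0,"az":0,"jaw":0.2},{"tx":0,"ty":0,"tz":0,"ax":0,"ay":0,"az":0,"jaw":0.6},{"tx":0,"ty":0,"tz":0,"ax":0,"ay":0,"az":0,"jaw":0.6},{"tx":0,"ty":0,"tz":-3.3,"ax":0,"ay":0,"az":0,"jaw":0.6},{"tx":0,"ty":0,"tz":-3.3,"ax":0,"ay":0,"az":0,"jaw":0.6},{"tx":5,"ty":0,"tz":0,"ax":0,"ay":0,"az":0,"jaw":1},{"tx":6,"ty":0,"tz":0,"ax":0,"ay":0,"az":0,"jaw":1},{"tx":6,"ty":0,"tz":0,"ax":0,"ay":0,"az":0,"jaw":1},{"tx":6,"ty":0,"tz":0,"ax":0,"ay":0,"az":0,"jaw":1},{"tx":6,"ty":0,"tz":0,"ax":0,"ay":0,"az":0,"jaw":1},{"tx":6,"ty":0,"tz":0,"ax":0,"ay":0,"az":0,"jaw":1}]' && python3 - <<'E'
from h import *
np.set_printoptions(precision=1,suppress=True)
plan((437,-142,80,10+90),(437,-142,6,None))
for n in ['top','side']:
    im,d,X=shot(n,n+'3.png')
    np.savez(n+'3.npz',im=im,P=X)
    for c in [(437,-142),tuple(fr(NEST,NY,(0,0))),tuple(fr(NEST,NY,(0,66)))]:
        k=(abs(X[...,0]-c[0])<36)&(abs(X[...,1]-c[1])<34)&(X[...,2]>28)&(X[...,2]<48)
        q=X[k]
        if len(q)>20:r=cv2.minAreaRect(q[:,:2].astype(np.float32)); print(n,c,len(q),np.round(r[0]),np.round(r[1]),round(r[2],1),'z',np.percentile(q[:,2],[50,90]))
E
```

```text
t: 13.4
ee_pos: [490.2, -79.4, 78.8]
orientation: [-2.338, 2.098, -0.001]
ft_force: [1.0, 0.9, -0.2]
width: 87.6
t 13.4 at [490.2 -79.4  78.8] yaw -83.8 tilt(toolz xy) [ 0. -0.] w 87.6 F [ 1.   0.9 -0.2] q [-11.  27. 115.   0.  39.  73.]
  az -3.8 | tx 5.24 ty 6.33 tz -0.12  (norm 8.2 cm)
  az 0.0 | tx 0.00 ty -0.00 tz 7.40  (norm 7.4 cm)
top (np.float64(450.2), np.float64(272.0)) 228 [451. 270.] [50. 35.] 5.1 z [38.8 44.5]
top (np.float64(442.8), np.float64(337.6)) 237 [444. 335.] [50. 34.] 4.5 z [39.1 44.2]
side (437, -142) 152 [ 436. -143.] [49. 38.] 8.3 z [34.3 37. ]
side (np.float64(450.2), np.float64(272.0)) 327 [450. 270.] [50. 36.] 6.1 z [39.3 42.9]
side (np.float64(442.8), np.float64(337.6)) 362 [442. 336.] [50. 34.] 7.1 z [39.5 42.8]
```

```bash
python3 -m inch '[{"tx":2.6,"ty":3.2,"tz":0,"ax":0,"ay":0,"az":-3.8,"jaw":1},{"tx":2.4,"ty":3.3,"tz":0,"ax":0,"ay":0,"az":0,"jaw":1},{"tx":0,"ty":0,"tz":2.5,"ax":0,"ay":0,"az":0,"jaw":1},{"tx":0,"ty":0,"tz":2.4,"ax":0,"ay":0,"az":0,"jaw":1},{"tx":0,"ty":0,"tz":2.4,"ax":0,"ay":0,"az":0,"jaw":0.8},{"tx":0,"ty":0,"tz":0,"ax":0,"ay":0,"az":0,"jaw":0.2},{"tx":0,"ty":0,"tz":0,"ax":0,"ay":0,"az":0,"jaw":0.2},{"tx":0,"ty":0,"tz":0,"ax":0,"ay":0,"az":0,"jaw":0.2},{"tx":0,"ty":0,"tz":0,"ax":0,"ay":0,"az":0,"jaw":0.2},{"tx":0,"ty":0,"tz":0,"ax":0,"ay":0,"az":0,"jaw":0.2},{"tx":0,"ty":0,"tz":0,"ax":0,"ay":0,"az":0,"jaw":0.2},{"tx":0,"ty":0,"tz":0,"ax":0,"ay":0,"az":0,"jaw":0.2}]' && python3 - <<'E'
from h import *
P=fr(NEST,NY,(0,-66))
plan((437.3,-142,80,None),(*P,80,NY+90),(*P,13,None))
E
```

```text
t: 15.0
ee_pos: [433.2, -136.3, 6.2]
orientation: [-2.406, 2.019, -0.002]
ft_force: [-0.7, -0.5, 7.4]
width: 31.9
t 15.0 at [ 433.2 -136.3    6.2] yaw -80.0 tilt(toolz xy) [ 0.001  -0.0003] w 31.9 F [-0.7 -0.5  7.4] q [-19.  33. 121.   0.  26.  61.]
  az 0.0 | tx 0.63 ty -0.30 tz -7.38  (norm 7.4 cm)
  az 3.6 | tx -34.40 ty -5.90 tz -0.00  (norm 34.9 cm)
  az 0.0 | tx 0.00 ty -0.00 tz 6.70  (norm 6.7 cm)
```

```bash
python3 -m inch '[{"tx":0,"ty":0,"tz":-3.7,"ax":0,"ay":0,"az":0,"jaw":0.2},{"tx":0,"ty":0,"tz":-3.6,"ax":0,"ay":0,"az":0,"jaw":0.2},{"tx":-4.5,"ty":-0.6,"tz":0,"ax":0,"ay":0,"az":3.6,"jaw":0.2},{"tx":-5,"ty":-0.6,"tz":0,"ax":0,"ay":0,"az":0,"jaw":0.2},{"tx":-5,"ty":-0.6,"tz":0,"ax":0,"ay":0,"az":0,"jaw":0.2},{"tx":-5,"ty":-0.6,"tz":0,"ax":0,"ay":0,"az":0,"jaw":0.2},{"tx":-5,"ty":-0.6,"tz":0,"ax":0,"ay":0,"az":0,"jaw":0.2},{"tx":-5,"ty":-0.6,"tz":0,"ax":0,"ay":0,"az":0,"jaw":0.2},{"tx":-3.5,"ty":-1.5,"tz":0,"ax":0,"ay":0,"az":0,"jaw":0.2},{"tx":0,"ty":0,"tz":0,"ax":0,"ay":0,"az":0,"jaw":0.2}]' && python3 - <<'E'
from h import *
P=fr(NEST,NY,(-2.8,-66))
plan((*P,80,NY+90),(*P,14,None))
E
```

```text
t: 16.25
ee_pos: [444.5, 199.7, 78.8]
orientation: [-2.344, 2.089, -0.001]
ft_force: [-1.3, -0.5, -1.6]
width: 32.0
t 16.25 at [444.5 199.7  78.8] yaw -83.4 tilt(toolz xy) [0.0013 0.0007] w 32.0 F [-1.3 -0.5 -1.6] q [ 23.  26. 116.   0.  38. 106.]
  az 0.2 | tx -0.52 ty -1.09 tz -0.12  (norm 1.2 cm)
  az 0.0 | tx 0.00 ty -0.00 tz 6.60  (norm 6.6 cm)
```

```bash
python3 -m inch '[{"tx":-0.5,"ty":-1.1,"tz":0,"ax":0,"ay":0,"az":0.2,"jaw":0.2},{"tx":0,"ty":0,"tz":2.6,"ax":0,"ay":0,"az":0,"jaw":0.2},{"tx":0,"ty":0,"tz":2.7,"ax":0,"ay":0,"az":0,"jaw":0.2},{"tx":0,"ty":0,"tz":0.5,"ax":0,"ay":0,"az":0,"jaw":0.2},{"tx":0,"ty":0,"tz":0.3,"ax":0,"ay":0,"az":0,"jaw":0.2},{"tx":0,"ty":0,"tz":0.2,"ax":0,"ay":0,"az":0,"jaw":0.2},{"tx":0,"ty":0,"tz":0.1,"ax":0,"ay":0,"az":0,"jaw":0.2},{"tx":0,"ty":0,"tz":0,"ax":0,"ay":0,"az":0,"jaw":0.2}]' && python3 - <<'E'
from h import *
P=fr(NEST,NY,(-2.8,-66))
plan((*P,12,None))
E
```

```text
t: 17.25
ee_pos: [454.4, 203.8, 15.1]
orientation: [-2.338, 2.098, -0.0]
ft_force: [-0.9, -0.1, -1.6]
width: 32.0
t 17.25 at [454.4 203.8  15.1] yaw -83.8 tilt(toolz xy) [0.0006 0.0003] w 32.0 F [-0.9 -0.1 -1.6] q [ 23.  34. 115.   0.  31. 107.]
  az 0.0 | tx -0.22 ty -0.06 tz 0.31  (norm 0.4 cm)
```

```bash
python3 -m inch '[{"tx":0,"ty":0,"tz":0.3,"ax":0,"ay":0,"az":0,"jaw":0.2},{"tx":0,"ty":0,"tz":0,"ax":0,"ay":0,"az":0,"jaw":0.6},{"tx":0,"ty":0,"tz":0,"ax":0,"ay":0,"az":0,"jaw":0.6},{"tx":0,"ty":0,"tz":-3.3,"ax":0,"ay":0,"az":0,"jaw":0.6},{"tx":0,"ty":0,"tz":-3.3,"ax":0,"ay":0,"az":0,"jaw":0.6},{"tx":4,"ty":0,"tz":-4,"ax":0,"ay":0,"az":0,"jaw":0.6},{"tx":4,"ty":0,"tz":-5,"ax":0,"ay":0,"az":0,"jaw":0.6},{"tx":3,"ty":0,"tz":-5,"ax":0,"ay":0,"az":0,"jaw":0.6}]' && python3 - <<'E'
from h import *
np.set_printoptions(precision=1,suppress=True)
c,s=np.cos(np.radians(NY)),np.sin(np.radians(NY))
for n in ['top','side']:
    im,d,X=shot(n,n+'4.png')
    Q=X.copy();dx=X[...,0]-NEST[0];dy=X[...,1]-NEST[1];Q[...,0]=c*dx+s*dy;Q[...,1]=-s*dx+c*dy
    for y in(-66,0,66):
        k=(abs(Q[...,0])<36)&(abs(Q[...,1]-y)<30)&(Q[...,2]>30)&(Q[...,2]<50);q=Q[k]
        if len(q)>20:r=cv2.minAreaRect(q[:,:2].astype(np.float32)); print(n,y,len(q),np.round(r[0],1),np.round(r[1]),round(r[2],1),'z',np.percentile(q[:,2],[50,90]))
    k=(Q[...,0]>100)&(Q[...,0]<160)&(abs(Q[...,1])<40)&(Q[...,2]>186)&(Q[...,2]<215)&(im.max(-1)<90);q=Q[k];print('knob',len(q),q.min(0),q.max(0),np.median(q,0))
P=fr(NEST,NY,(134.6,0)); plan((*P,280,NY+90),(*P,177,None))
E
```

```text
t: 18.25
ee_pos: [465.5, 94.0, 217.9]
orientation: [2.338, -2.098, -0.0]
ft_force: [0.6, 0.4, -0.8]
width: 52.5
top -66 71 [-16.6 -69.6] [32. 19.] 83.3 z [39.  43.9]
top 66 141 [ 0.6 69.4] [24. 50.] 83.4 z [40.  44.1]
knob 115 [116.1 -14.4 189.8] [148.6  12.2 210.8] [134.1  -4.9 205.2]
side -66 278 [ -0.9 -68.1] [36. 50.] 89.3 z [39.9 43.2]
side 0 314 [-0.2 -1.7] [35. 50.] 89.9 z [39.7 43.1]
side 66 359 [-0.7 65.4] [50. 33.] 1.7 z [39.7 42.9]
knob 149 [117.2 -14.5 187.3] [146.4  14.2 209.9] [135.    6.9 204. ]
t 18.35 at [469.1  93.8 221.4] yaw -83.9 tilt(toolz xy) [0. 0.] w 52.5 F [-0.3  1.3 -0.6] q [ 10.  12. 112.  -0.  56.  94.]
  az -0.3 | tx -17.92 ty -13.57 tz -5.86  (norm 23.2 cm)
  az 0.0 | tx 0.00 ty -0.00 tz 10.30  (norm 10.3 cm)
```

View pics/side4.png

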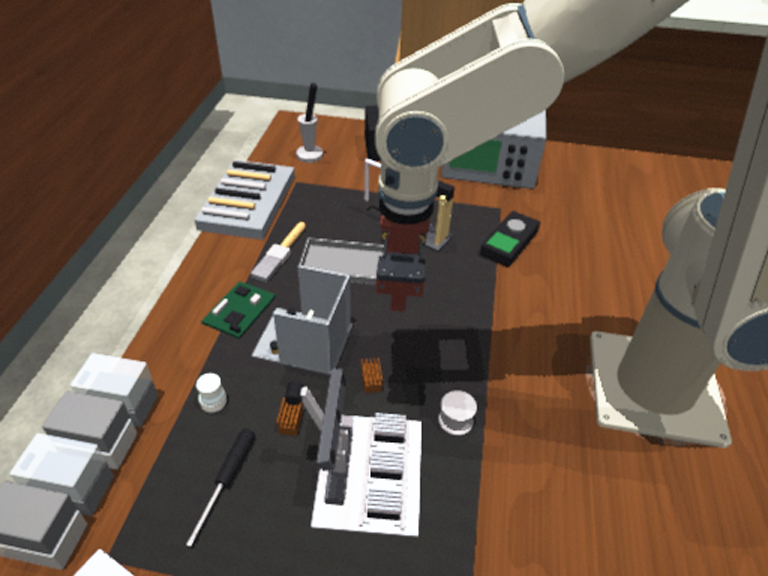

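The view shows all three modules seated in the nest at about (385,427), (386,462) and (384,503), with the clamp open and the knob at (296,392). Now to the knob.

```bash
python3 -m inch '[{"tx":-2,"ty":-1,"tz":-3,"ax":0,"ay":0,"az":-0.3,"jaw":0.65},{"tx":-4,"ty":-2.5,"tz":-2.8,"ax":0,"ay":0,"az":0,"jaw":0.65},{"tx":-4,"ty":-3.5,"tz":0,"ax":0,"ay":0,"az":0,"jaw":0.65},{"tx":-4,"ty":-3.5,"tz":0,"ax":0,"ay":0,"az":0,"jaw":0.65},{"tx":-3.9,"ty":-3,"tz":0,"ax":0,"ay":0,"az":0,"jaw":0.65},{"tx":0,"ty":0,"tz":0,"ax":0,"ay":0,"az":0,"jaw":0.65},{"tx":0,"ty":0,"tz":0,"ax":0,"ay":0,"az":0,"jaw":0.65}]' && python3 - <<'E'
from h import *
P=fr(NEST,NY,(134,0)); plan((*P,177,NY+90))
E
```

```text
t: 19.23
ee_pos: [578.8, 288.2, 272.9]
orientation: [2.343, -2.089, -0.002]
ft_force: [-0.0, -0.6, -0.1]
width: 57.3
t 19.23 at [578.8 288.2 272.9] yaw -83.5 tilt(toolz xy) [-0.0024 -0.0013] w 57.3 F [-0.  -0.6 -0.1] q [ 25.  23.  88.  -0.  69. 109.]
  az 0.1 | tx 0.18 ty -0.44 tz 9.59  (norm 9.6 cm)
```

```bash
python3 -m inch '[{"tx":0.2,"ty":-0.4,"tz":2,"ax":0,"ay":0,"az":0.1,"jaw":0.65},{"tx":0,"ty":0,"tz":3,"ax":0,"ay":0,"az":0,"jaw":0.65},{"tx":0,"ty":0,"tz":3,"ax":0,"ay":0,"az":0,"jaw":0.65},{"tx":0,"ty":0,"tz":1.6,"ax":0,"ay":0,"az":0,"jaw":0.65},{"tx":0,"ty":0,"tz":0,"ax":0,"ay":0,"az":0,"jaw":0.1},{"tx":0,"ty":0,"tz":0,"ax":0,"ay":0,"az":0,"jaw":0.1},{"tx":0,"ty":0,"tz":0,"ax":0,"ay":0,"az":0,"jaw":0.1},{"tx":0,"ty":0,"tz":0,"ax":0,"ay":0,"az":0,"jaw":0.1},{"tx":0,"ty":0,"tz":0,"ax":0,"ay":0,"az":0,"jaw":0.1}]' && python3 - <<'E'
from h import *
P=fr(NEST,NY,(134.6,0)); plan((*P,177,NY+90))
p=None
for i,a in enumerate(np.radians(np.linspace(65,172.7,15))):
    q=np.array([75+141*np.cos(a),68+141*np.sin(a)])/10
    if p is not None: print(i,(p-q).round(2))
    p=q
E
```

```text
t: 20.35
ee_pos: [584.7, 287.1, 179.6]
orientation: [-2.341, 2.093, -0.001]
ft_force: [0.2, -1.6, 5.5]
width: 25.8
t 20.35 at [584.7 287.1 179.6] yaw -83.6 tilt(toolz xy) [0.0017 0.0006] w 25.8 F [ 0.2 -1.6  5.5] q [ 25.  29.  92.  -0.  59. 109.]
  az 0.0 | tx -0.00 ty 0.07 tz 0.26  (norm 0.3 cm)
1 [ 1.76 -0.68]
2 [ 1.84 -0.44]
3 [ 1.88 -0.19]
4 [1.89 0.06]
5 [1.87 0.32]
6 [1.81 0.56]
7 [1.71 0.8 ]
8 [1.59 1.02]
9 [1.44 1.23]
10 [1.26 1.41]
11 [1.06 1.56]
12 [0.85 1.69]
13 [0.61 1.79]
14 [0.37 1.86]
```

```bash
python3 -m inch '[{"tx":0,"ty":1.76,"tz":-0.68,"ax":0,"ay":0,"az":0,"jaw":0.1},{"tx":0,"ty":1.84,"tz":-0.44,"ax":0,"ay":0,"az":0,"jaw":0.1},{"tx":0,"ty":1.88,"tz":-0.19,"ax":0,"ay":0,"az":0,"jaw":0.1},{"tx":0,"ty":1.89,"tz":0.06,"ax":0,"ay":0,"az":0,"jaw":0.1},{"tx":0,"ty":1.87,"tz":0.32,"ax":0,"ay":0,"az":0,"jaw":0.1},{"tx":0,"ty":1.81,"tz":0.56,"ax":0,"ay":0,"az":0,"jaw":0.1},{"tx":0,"ty":1.71,"tz":0.8,"ax":0,"ay":0,"az":0,"jaw":0.1}]' && python3 -m inch '[{"tx":0,"ty":1.59,"tz":1.02,"ax":0,"ay":0,"az":0,"jaw":0.1},{"tx":0,"ty":1.44,"tz":1.23,"ax":0,"ay":0,"az":0,"jaw":0.1},{"tx":0,"ty":1.26,"tz":1.41,"ax":0,"ay":0,"az":0,"jaw":0.1},{"tx":0,"ty":1.06,"tz":1.56,"ax":0,"ay":0,"az":0,"jaw":0.1},{"tx":0,"ty":0.85,"tz":1.69,"ax":0,"ay":0,"az":0,"jaw":0.1},{"tx":0,"ty":0.61,"tz":1.79,"ax":0,"ay":0,"az":0,"jaw":0.1},{"tx":0,"ty":0.37,"tz":1.7,"ax":0,"ay":0,"az":0,"jaw":0.1},{"tx":0,"ty":0,"tz":0,"ax":0,"ay":0,"az":0,"jaw":0.1}]' && python3 - <<'E'
from h import *
P=fr(NEST,NY,(-65,0)); plan((*P,64,NY+90))
E
```

```text
t: 21.22
ee_pos: [456.1, 272.3, 175.2]
orientation: [-2.342, 2.093, -0.001]
ft_force: [-0.9, -2.2, 3.4]
width: 25.5
t: 22.22
ee_pos: [382.5, 263.6, 69.1]
orientation: [2.338, -2.091, -0.004]
ft_force: [-6.0, 3.4, -1.6]
width: 26.1
t 22.23 at [382.5 263.6  69.1] yaw -83.6 tilt(toolz xy) [-0.0056 -0.0023] w 26.1 F [-6.   3.4 -1.6] q [ 33.  26. 118.   0.  36. 117.]
  az -0.0 | tx -0.08 ty -0.32 tz 0.51  (norm 0.6 cm)
```

```bash
python3 -m inch '[{"tx":0,"ty":-0.1,"tz":0.2,"ax":0,"ay":0,"az":0,"jaw":0.1},{"tx":0,"ty":-0.1,"tz":0.2,"ax":0,"ay":0,"az":0,"jaw":0.1},{"tx":0,"ty":0,"tz":0,"ax":0,"ay":0,"az":0,"jaw":0.55},{"tx":0,"ty":0,"tz":0,"ax":0,"ay":0,"az":0,"jaw":0.55},{"tx":0,"ty":0,"tz":0,"ax":0,"ay":0,"az":0,"jaw":0.55},{"tx":0,"ty":0,"tz":-3,"ax":0,"ay":0,"az":0,"jaw":0.55},{"tx":0,"ty":0,"tz":-5,"ax":0,"ay":0,"az":0,"jaw":0.55},{"tx":2,"ty":0,"tz":-5,"ax":0,"ay":0,"az":0,"jaw":0.55},{"tx":5,"ty":0,"tz":-2,"ax":0,"ay":0,"az":0,"jaw":0.55},{"tx":5,"ty":0,"tz":0,"ax":0,"ay":0,"az":0,"jaw":0.55},{"tx":5,"ty":0,"tz":0,"ax":0,"ay":0,"az":0,"jaw":0.55},{"tx":5,"ty":0,"tz":0,"ax":0,"ay":0,"az":0,"jaw":0.55}]' && python3 - <<'E'
from h import *
np.set_printoptions(precision=1,suppress=True)
im,d,X=shot('side','s5.png',5,(205,250,305,370))
c,s=np.cos(np.radians(NY)),np.sin(np.radians(NY))
dx=X[...,0]-NEST[0];dy=X[...,1]-NEST[1];Q=X.copy();Q[...,0]=c*dx+s*dy;Q[...,1]=-s*dx+c*dy
k=(Q[...,0]>-90)&(Q[...,0]<100)&(abs(Q[...,1])<110)&(Q[...,2]>52);q=Q[k]
for a in range(-90,100,20):
    m=q[(q[:,0]>=a)&(q[:,0]<a+20)]
    if len(m): print(a,len(m),m.min(0),m.max(0))
plan((464.2,-341,250,-23+90),(464.2,-341,120,None))
E
```

```text
t: 23.72
ee_pos: [412.5, 44.6, 216.6]
orientation: [-2.341, 2.093, -0.001]
ft_force: [1.4, -0.0, 0.6]
width: 48.0
-90 26 [-74.1 -13.   77.9] [-70.2  11.8  97.4]
-70 121 [-69.5 -13.6  68.3] [-50.2  13.2 103.6]
-50 70 [-49.9  -8.3  67.6] [-31.2   7.   81.7]
-30 111 [-29.9 -71.5  55.3] [-10.   78.4  81.4]
-10 549 [-10.  -82.   52.1] [10.  80.3 80.8]
10 118 [ 10.  -79.9  56.2] [29.9 77.8 79.7]
30 67 [30.2 -8.5 64. ] [49.2  8.6 81.3]
50 125 [ 50.2 -21.5  52.2] [69.8 22.1 85.8]
70 167 [ 70.1 -21.6  52.4] [88.3 25.3 86.9]
t 23.77 at [412.8  40.5 216.6] yaw -83.7 tilt(toolz xy) [ 0. -0.] w 48.3 F [-0.2 -0.4 -0.6] q [  4.   7. 119.  -0.  54.  88.]
  az 29.3 | tx 33.11 ty -19.64 tz -3.34  (norm 38.6 cm)
  az 0.0 | tx -0.00 ty 0.00 tz 13.00  (norm 13.0 cm)
```

View pics/s5.png

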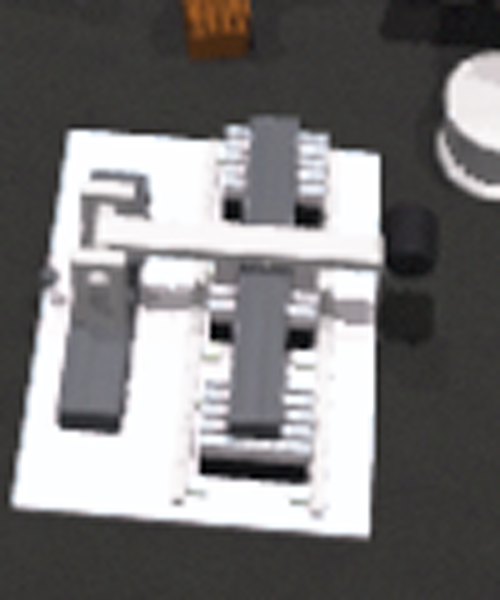

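The clamp is shut: the bar lies on all three modules and the knob is at crop (410,240), knob z about 90. Next is the rod.

```bash
python3 -m inch '[{"tx":0,"ty":0,"tz":-0.9,"ax":0,"ay":0,"az":7.3,"jaw":0.8},{"tx":0,"ty":0,"tz":-0.9,"ax":0,"ay":0,"az":7.3,"jaw":0.8},{"tx":0,"ty":0,"tz":-0.9,"ax":0,"ay":0,"az":7.3,"jaw":0.8},{"tx":2,"ty":-1,"tz":-0.7,"ax":0,"ay":0,"az":7.4,"jaw":0.8},{"tx":4.5,"ty":-2.7,"tz":0,"ax":0,"ay":0,"az":0,"jaw":0.8},{"tx":4.5,"ty":-2.7,"tz":0,"ax":0,"ay":0,"az":0,"jaw":0.8},{"tx":4.5,"ty":-2.7,"tz":0,"ax":0,"ay":0,"az":0,"jaw":0.8},{"tx":4.5,"ty":-2.7,"tz":0,"ax":0,"ay":0,"az":0,"jaw":0.8},{"tx":4.5,"ty":-2.7,"tz":0,"ax":0,"ay":0,"az":0,"jaw":0.8},{"tx":4.5,"ty":-2.7,"tz":0,"ax":0,"ay":0,"az":0,"jaw":0.8},{"tx":4.1,"ty":-2.4,"tz":0,"ax":0,"ay":0,"az":0,"jaw":0.8},{"tx":0,"ty":0,"tz":0,"ax":0,"ay":0,"az":0,"jaw":0.8}]' && python3 - <<'E'
from h import *
plan((464.2,-340.3,250,-23+90),(464.2,-340.3,121,None))
E
```

```text
t: 25.28
ee_pos: [467.1, -337.4, 250.0]
orientation: [1.732, -2.621, 0.001]
ft_force: [-0.4, 0.9, 0.5]
width: 70.2
t 25.27 at [ 467.1 -337.4  250. ] yaw -113.1 tilt(toolz xy) [ 0.0004 -0.0007] w 70.2 F [-0.4  0.9  0.5] q [-37.  18.  98.  -0.  63.  76.]
  az -0.1 | tx 0.38 ty 0.15 tz 0.00  (norm 0.4 cm)
  az 0.0 | tx -0.00 ty 0.00 tz 12.90  (norm 12.9 cm)
```

```bash
python3 -m inch '[{"tx":0.35,"ty":0.15,"tz":2,"ax":0,"ay":0,"az":0,"jaw":0.8},{"tx":0,"ty":0,"tz":4,"ax":0,"ay":0,"az":0,"jaw":0.8},{"tx":0,"ty":0,"tz":4,"ax":0,"ay":0,"az":0,"jaw":0.8},{"tx":0,"ty":0,"tz":2.9,"ax":0,"ay":0,"az":0,"jaw":0.8},{"tx":0,"ty":0,"tz":0,"ax":0,"ay":0,"az":0,"jaw":0.8}]' && python3 - <<'E'
from h import *
plan((464.2,-340.3,121,-23+90))
im,d,X=shot('side','s6.png',6,(240,70,340,170))
E
```

```text
t: 25.9
ee_pos: [462.8, -335.2, 119.3]
orientation: [1.736, -2.616, -0.008]
ft_force: [0.3, 0.4, 0.6]
width: 70.1
t 25.9 at [ 462.8 -335.2  119.3] yaw -112.9 tilt(toolz xy) [-0.0041  0.0033] w 70.1 F [0.3 0.4 0.6] q [-37.  28. 104.   0.  48.  76.]
  az 0.1 | tx 0.41 ty -0.33 tz -0.17  (norm 0.6 cm)
```

View pics/s6.png

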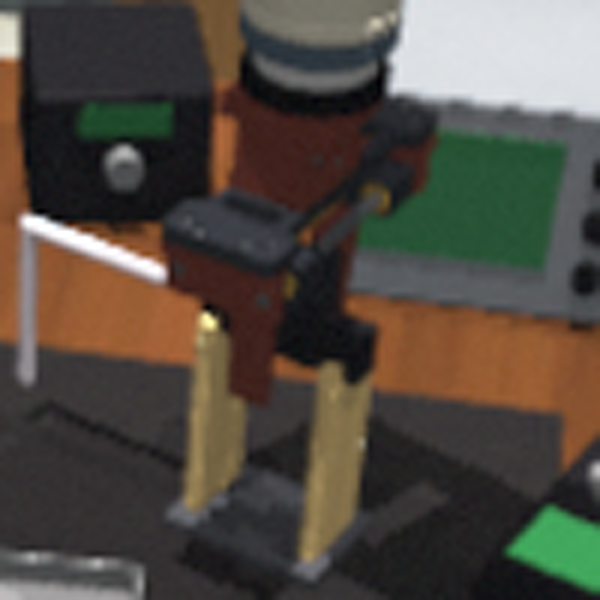

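The fingers are down between the posts, at (250,380) in the crop. Adjust and close.

```bash
python3 -m inch '[{"tx":0.3,"ty":-0.2,"tz":0,"ax":0,"ay":0,"az":0,"jaw":0.8},{"tx":0,"ty":0,"tz":0,"ax":0,"ay":0,"az":0,"jaw":0.05},{"tx":0,"ty":0,"tz":0,"ax":0,"ay":0,"az":0,"jaw":0.05},{"tx":0,"ty":0,"tz":0,"ax":0,"ay":0,"az":0,"jaw":0.05},{"tx":0,"ty":0,"tz":0,"ax":0,"ay":0,"az":0,"jaw":0.05},{"tx":0,"ty":0,"tz":0,"ax":0,"ay":0,"az":0,"jaw":0.05},{"tx":0,"ty":0,"tz":0,"ax":0,"ay":0,"az":0,"jaw":0.05},{"tx":0,"ty":0,"tz":0,"ax":0,"ay":0,"az":0,"jaw":0.05}]' && python3 - <<'E'
from h import *
o=get_obs();np.save('grasp.npy',np.r_[o['ee_pos'],o['orientation']])
plan((464.2,-340.3,121,-23+90))
E
```

```text
t: 26.95
ee_pos: [465.0, -340.8, 121.1]
orientation: [1.736, -2.618, -0.0]
ft_force: [-0.3, -0.7, 0.6]
width: 21.9
t 26.95 at [ 465.  -340.8  121.1] yaw -112.9 tilt(toolz xy) [-0.0001  0.    ] w 21.9 F [-0.3 -0.7  0.6] q [-37.  28. 103.  -0.  49.  75.]
  az 0.1 | tx -0.02 ty 0.09 tz 0.01  (norm 0.1 cm)
```

```bash
python3 -m inch '[{"tx":0,"ty":0,"tz":-2,"ax":0,"ay":0,"az":0,"jaw":0.05},{"tx":0,"ty":0,"tz":-4,"ax":0,"ay":0,"az":0,"jaw":0.05},{"tx":0,"ty":0,"tz":-4,"ax":0,"ay":0,"az":0,"jaw":0.05},{"tx":0,"ty":0,"tz":-4,"ax":0,"ay":0,"az":0,"jaw":0.05},{"tx":0,"ty":0,"tz":0,"ax":0,"ay":0,"az":-4.8,"jaw":0.05},{"tx":0,"ty":0,"tz":0,"ax":0,"ay":0,"az":-4.8,"jaw":0.05},{"tx":0,"ty":0,"tz":0,"ax":0,"ay":0,"az":-4.8,"jaw":0.05},{"tx":0,"ty":0,"tz":0,"ax":0,"ay":0,"az":-4.7,"jaw":0.05},{"tx":0,"ty":0,"tz":0,"ax":0,"ay":0,"az":0,"jaw":0.05}]' && python3 - <<'E'
from h import *
G=(656,26)
P=fr(G,-3.8,(-45-170,0))
plan((*P,261,-93.8))
E
```

```text
t: 28.08
ee_pos: [464.8, -340.5, 260.8]
orientation: [2.146, -2.295, -0.001]
ft_force: [0.2, 0.0, -1.5]
width: 22.2
t 28.07 at [ 464.8 -340.5  260.8] yaw -93.8 tilt(toolz xy) [-0.0006  0.0006] w 22.2 F [ 0.2  0.  -1.5] q [-37.  18.  98.   0.  65.  56.]
  az -0.0 | tx -37.83 ty 4.85 tz -0.02  (norm 38.1 cm)
```

```bash
python3 -m inch '[{"tx":-3,"ty":0.4,"tz":0,"ax":0,"ay":0,"az":0,"jaw":0.05},{"tx":-4,"ty":0.5,"tz":0,"ax":0,"ay":0,"az":0,"jaw":0.05},{"tx":-4,"ty":0.5,"tz":0,"ax":0,"ay":0,"az":0,"jaw":0.05},{"tx":-4,"ty":0.5,"tz":0,"ax":0,"ay":0,"az":0,"jaw":0.05},{"tx":-4,"ty":0.5,"tz":0,"ax":0,"ay":0,"az":0,"jaw":0.05},{"tx":-4,"ty":0.5,"tz":0,"ax":0,"ay":0,"az":0,"jaw":0.05},{"tx":-4,"ty":0.5,"tz":0,"ax":0,"ay":0,"az":0,"jaw":0.05},{"tx":-4,"ty":0.5,"tz":0,"ax":0,"ay":0,"az":0,"jaw":0.05},{"tx":-4,"ty":0.5,"tz":0,"ax":0,"ay":0,"az":0,"jaw":0.05},{"tx":-2.8,"ty":0.5,"tz":0,"ax":0,"ay":0,"az":0,"jaw":0.05},{"tx":0,"ty":0,"tz":0,"ax":0,"ay":0,"az":0,"jaw":0.05},{"tx":0,"ty":0,"tz":0,"ax":0,"ay":0,"az":0,"jaw":0.05}]' && python3 - <<'E'
from h import *
np.set_printoptions(precision=1,suppress=True)
G=(656,26)
P=fr(G,-3.8,(-45-170,0))
plan((*P,261,-93.8))
for n in ['top','side']:
    im,d,X=shot(n,n+'7.png')
    k=(X[...,0]>560)&(X[...,0]<700)&(abs(X[...,1]-28)<55)&(X[...,2]>160)&(X[...,2]<300);q=X[k]
    print(n,len(q),q.min(0),q.max(0)); e=q[q[:,2]<262]; print('leg',len(e),np.median(e,0) if len(e) else '')
a=cv2.imread('pics/top7.png')[150:330,250:500];b=cv2.imread('pics/side7.png')[220:400,200:450]
cv2.imwrite('pics/g7.png',cv2.resize(np.hstack([a,b]),(800,288),interpolation=cv2.INTER_CUBIC))
E
```

```text
t: 29.58
ee_pos: [441.2, 39.2, 261.1]
orientation: [2.146, -2.294, 0.0]
ft_force: [0.6, -0.9, -1.5]
width: 21.7
t 29.57 at [441.2  39.2 261.1] yaw -93.8 tilt(toolz xy) [-0. -0.] w 21.7 F [ 0.6 -0.9 -1.5] q [  4.   6. 113.  -0.  61.  97.]
  az -0.0 | tx -0.10 ty -0.02 tz 0.01  (norm 0.1 cm)
top 133 [560.6  21.9 176.4] [614.2  34.5 289.6]
leg 26 [608.1  24.  211.6]
side 214 [561.1  24.6 174.5] [615.7  37.3 287.2]
leg 104 [609.7  30.2 221.1]
```

View pics/g7.png

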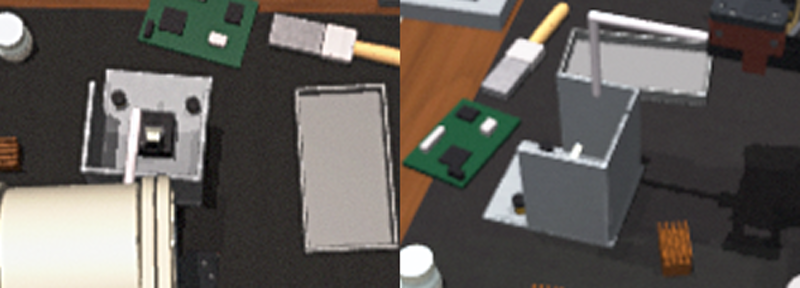

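The leg hangs at about (610, 28), between shield and paddle as planned. Lower it behind the shield.

```bash
python3 -m inch '[{"tx":0,"ty":0,"tz":3,"ax":0,"ay":0,"az":0,"jaw":0.05},{"tx":0,"ty":0,"tz":3,"ax":0,"ay":0,"az":0,"jaw":0.05},{"tx":0,"ty":0,"tz":3,"ax":0,"ay":0,"az":0,"jaw":0.05},{"tx":0,"ty":0,"tz":2,"ax":0,"ay":0,"az":0,"jaw":0.05},{"tx":0,"ty":0,"tz":0,"ax":0,"ay":0,"az":0,"jaw":0.05},{"tx":0,"ty":-1,"tz":0,"ax":0,"ay":0,"az":0,"jaw":0.05},{"tx":0,"ty":-1,"tz":0,"ax":0,"ay":0,"az":0,"jaw":0.05},{"tx":0,"ty":-1,"tz":0,"ax":0,"ay":0,"az":0,"jaw":0.05},{"tx":0,"ty":-0.8,"tz":0,"ax":0,"ay":0,"az":0,"jaw":0.05},{"tx":0,"ty":-0.4,"tz":0,"ax":0,"ay":0,"az":0,"jaw":0.05},{"tx":0,"ty":-0.4,"tz":0,"ax":0,"ay":0,"az":0,"jaw":0.05}]' && python3 - <<'E'
from h import *
P=fr((656,26),-3.8,(1-170,0))
plan((*P,151,-93.8))
E
```

```text
t: 31.05
ee_pos: [487.1, 36.6, 151.1]
orientation: [2.146, -2.293, -0.001]
ft_force: [-1.1, -0.5, -1.8]
width: 21.7
t 31.05 at [487.1  36.6 151.1] yaw -93.8 tilt(toolz xy) [-0.0005  0.    ] w 21.7 F [-1.1 -0.5 -1.8] q [  3.  19. 113.   0.  48.  97.]
  az 0.0 | tx -0.06 ty -0.03 tz 0.01  (norm 0.1 cm)
```

```bash
python3 -m inch '[{"tx":0,"ty":-0.2,"tz":0,"ax":0,"ay":0,"az":0,"jaw":0.05},{"tx":0,"ty":0,"tz":0,"ax":0,"ay":0,"az":0,"jaw":0.05}]' && python3 -m inch '[{"tx":0,"ty":-0.2,"tz":0,"ax":0,"ay":0,"az":0,"jaw":0.05},{"tx":0,"ty":0,"tz":0,"ax":0,"ay":0,"az":0,"jaw":0.05}]' && python3 - <<'E'
from h import *
np.set_printoptions(precision=1,suppress=True)
G=np.array((656,26))
a=np.radians(-3.8);c,s=np.cos(a),np.sin(a)
for n in ['top','side']:
    im,d,X=shot(n,n+'8.png'); dx=X[...,0]-G[0];dy=X[...,1]-G[1];Q=X.copy();Q[...,0]=c*dx+s*dy;Q[...,1]=-s*dx+c*dy
    k=(abs(Q[...,0])<50)&(abs(Q[...,1])<25)&(Q[...,2]>62)&(Q[...,2]<90)
    q=Q[k];print(n,len(q),np.c_[q,im[k]][::max(1,len(q)//14)])
a=cv2.imread('pics/top8.png')[150:330,250:500];b=cv2.imread('pics/side8.png')[220:400,200:450]
cv2.imwrite('pics/g8.png',cv2.resize(np.hstack([a,b]),(800,288),interpolation=cv2.INTER_CUBIC))
E
```

```text
t: 31.3
ee_pos: [488.8, 36.5, 151.1]
orientation: [2.146, -2.293, -0.001]
ft_force: [-1.7, -0.7, -1.0]
width: 21.5
t: 31.55
ee_pos: [489.4, 36.4, 151.0]
orientation: [2.145, -2.292, -0.004]
ft_force: [-7.5, 0.7, 4.1]
width: 21.8
top 25 [[ 16.3  11.6  81.8 200.  193.  192. ]
 [ 18.9  -4.4  77.3 255.  255.  244. ]
 [ 19.   -7.2  77.9 255.  255.  255. ]
 [ 18.9 -10.1  79.2 255.  255.  255. ]
 [ 15.2  -5.   80.7 255.  255.  255. ]
 [ 15.1  -7.8  81.7 255.  255.  255. ]
 [ 15.7 -10.4  80.6 255.  255.  255. ]
 [ 13.2  -5.   77.6 211.  203.  189. ]
 [ 13.5  -7.7  77.2 240.  236.  231. ]
 [ 13.9 -10.4  76.7 241.  239.  231. ]
 [ 11.1  -5.1  74.9 144.  138.  125. ]
 [ 12.4  -7.5  70.7 212.  205.  183. ]
 [ 12.1 -10.4  72.8 221.  212.  188. ]
 [  4.7  -6.3  88.2 128.  120.  112. ]
 [  9.3  -7.8  71.7 193.  185.  164. ]
 [ 11.5 -10.1  64.3 223.  215.  192. ]
 [  3.3  -6.2  83.1 117.  110.  103. ]
 [  8.3 -10.4  65.7 225.  216.  196. ]
 [ -1.1  -1.3  87.2 103.   94.   94. ]
 [ -0.3  -3.9  85.1  81.   72.   74. ]
 [  2.4  -5.9  75.6  99.   96.   93. ]
 [ -0.6  -0.6  74.7 101.   92.   91. ]
 [ -0.3  -3.3  74.2  82.   73.   77. ]
 [  0.8  -5.8  70.8  91.   84.   84. ]
 [ -1.3  -3.   67.2  96.   93.   88. ]]
side 43 [[ 17.6 -11.1  77.  203.  212.  210. ]
 [ 15.6  -5.9  78.7 250.  251.  248. ]
 [  1.6  -1.3  87.2 142.  137.  142. ]
 [ 13.8  -1.2  79.8 250.  251.  244. ]
 [  3.    3.   87.1 154.  146.  152. ]
 [ 17.7   4.1  80.  250.  251.  247. ]
 [ 12.4  -4.4  73.2 191.  189.  178. ]
 [  0.9   1.5  82.3 147.  139.  146. ]
 [ 18.2   3.6  75.5 254.  255.  254. ]
 [ 11.2  -1.   72.8 189.  187.  176. ]
 [  0.9   2.1  78.9 146.  141.  147. ]
 [ 12.5  10.3  79.8 233.  238.  233. ]
 [  9.3  -2.7  67.6 159.  153.  152. ]
 [ -2.6   3.9  77.7 120.  117.  122. ]
 [ -2.    3.1  72.7 139.  134.  139. ]]
```

View pics/g8.png

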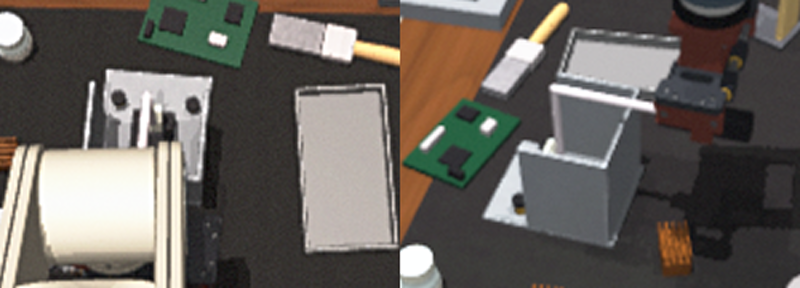

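The paddle is on: its tip is at guard x of about +17, pressed against the stop with 7.5 N. Now over the paddle to its back, wait, then pull.

```bash
python3 -m inch '[{"tx":0,"ty":0.5,"tz":0,"ax":0,"ay":0,"az":0,"jaw":0.05},{"tx":0,"ty":0,"tz":-2,"ax":0,"ay":0,"az":0,"jaw":0.05},{"tx":0,"ty":0,"tz":-1.8,"ax":0,"ay":0,"az":0,"jaw":0.05},{"tx":0,"ty":0,"tz":0,"ax":0,"ay":0,"az":0,"jaw":0.05},{"tx":0,"ty":-2.2,"tz":0,"ax":0,"ay":0,"az":0,"jaw":0.05},{"tx":0,"ty":-2.1,"tz":0,"ax":0,"ay":0,"az":0,"jaw":0.05},{"tx":0,"ty":0,"tz":0,"ax":0,"ay":0,"az":0,"jaw":0.05},{"tx":0,"ty":0,"tz":1.8,"ax":0,"ay":0,"az":0,"jaw":0.05},{"tx":0,"ty":0,"tz":2,"ax":0,"ay":0,"az":0,"jaw":0.05},{"tx":0,"ty":0,"tz":0,"ax":0,"ay":0,"az":0,"jaw":0.05},{"tx":0,"ty":0,"tz":0,"ax":0,"ay":0,"az":0,"jaw":0.05}]' && python3 - <<'E'
from h import *
P=fr((656,26),-3.8,(-1-170,0))
plan((*P,151,-93.8))
E
```

```text
t: 33.02
ee_pos: [528.7, 33.8, 151.4]
orientation: [2.147, -2.294, -0.0]
ft_force: [0.3, -0.9, -1.8]
width: 22.1
t 33.02 at [528.7  33.8 151.4] yaw -93.8 tilt(toolz xy) [-0.0001 -0.    ] w 22.1 F [ 0.3 -0.9 -1.8] q [  2.  22. 108.   0.  50.  96.]
  az 0.0 | tx -0.06 ty 4.34 tz 0.04  (norm 4.3 cm)
```

```bash
python3 -m inch '[{"tx":0,"ty":0,"tz":0,"ax":0,"ay":0,"az":0,"jaw":0.05},{"tx":0,"ty":0,"tz":0,"ax":0,"ay":0,"az":0,"jaw":0.05},{"tx":0,"ty":0,"tz":0,"ax":0,"ay":0,"az":0,"jaw":0.05},{"tx":0,"ty":0,"tz":0,"ax":0,"ay":0,"az":0,"jaw":0.05},{"tx":0,"ty":1.2,"tz":0,"ax":0,"ay":0,"az":0,"jaw":0.05},{"tx":0,"ty":1,"tz":0,"ax":0,"ay":0,"az":0,"jaw":0.05},{"tx":0,"ty":1,"tz":0,"ax":0,"ay":0,"az":0,"jaw":0.05},{"tx":0,"ty":1,"tz":0,"ax":0,"ay":0,"az":0,"jaw":0.05},{"tx":0,"ty":0.2,"tz":0,"ax":0,"ay":0,"az":0,"jaw":0.05},{"tx":0,"ty":0,"tz":0,"ax":0,"ay":0,"az":0,"jaw":0.05},{"tx":0,"ty":0,"tz":0,"ax":0,"ay":0,"az":0,"jaw":0.05}]' && python3 -m inch '[{"tx":0,"ty":0.2,"tz":0,"ax":0,"ay":0,"az":0,"jaw":0.05},{"tx":0,"ty":0,"tz":0,"ax":0,"ay":0,"az":0,"jaw":0.05}]'
```

```text
t: 34.4
ee_pos: [485.0, 36.7, 151.0]
orientation: [2.146, -2.294, -0.001]
ft_force: [-0.2, -0.8, -0.6]
width: 21.7
t: 34.65
ee_pos: [483.2, 36.9, 151.2]
orientation: [-2.147, 2.294, -0.0]
ft_force: [1.4, -0.3, -1.1]
width: 21.7
```

```bash
python3 -m inch '[{"tx":0,"ty":0.2,"tz":0,"ax":0,"ay":0,"az":0,"jaw":0.05},{"tx":0,"ty":0,"tz":0,"ax":0,"ay":0,"az":0,"jaw":0.05}]' && python3 -m inch '[{"tx":0,"ty":0.15,"tz":0,"ax":0,"ay":0,"az":0,"jaw":0.05},{"tx":0,"ty":0,"tz":0,"ax":0,"ay":0,"az":0,"jaw":0.05}]'; python3 - <<'E'
from h import *
np.set_printoptions(precision=1,suppress=True)
G=np.array((656,26))
a=np.radians(-3.8);c,s=np.cos(a),np.sin(a)
for n in ['top','side']:
    im,d,X=shot(n,n+'9.png'); dx=X[...,0]-G[0];dy=X[...,1]-G[1];Q=X.copy();Q[...,0]=c*dx+s*dy;Q[...,1]=-s*dx+c*dy
    k=(abs(Q[...,0])<50)&(abs(Q[...,1])<25)&(Q[...,2]>62)&(Q[...,2]<90)&(im.min(-1)>185)
    q=Q[k];print(n,len(q),q)
E
```

```text
t: 34.9
ee_pos: [481.7, 37.0, 151.5]
orientation: [-2.146, 2.293, -0.002]
ft_force: [1.3, -0.3, -1.1]
width: 22.0
t: 35.15
ee_pos: [479.9, 37.1, 151.4]
orientation: [-2.146, 2.293, -0.001]
ft_force: [2.6, -0.9, -0.9]
width: 21.7
top 9 [[-13.8  -2.3  82.5]
 [-15.8   0.6  78.1]
 [-15.1  -2.   76.4]
 [-15.6  -5.   79.4]
 [-14.2  -7.4  74.6]
 [-18.1   0.5  76. ]
 [-19.1  -2.7  81.3]
 [-18.1  -5.2  77.9]
 [-17.9  -7.9  78.2]]
side 18 [[-15.  -10.8  78.6]
 [-12.  -10.3  74.2]
 [-16.6  -6.4  79.4]
 [-19.   -7.8  78.7]
 [-14.3  -4.3  76.9]
 [-17.4  -3.7  78.3]
 [-20.3  -3.9  79. ]
 [-11.2  -4.   72.2]
 [-16.6   2.1  80. ]
 [-18.2  -1.3  77. ]
 [-20.4  -3.2  75.7]
 [-15.4   6.9  80.4]
 [-17.2   4.1  78.1]
 [-19.9   3.4  78.2]
 [ -9.7   0.8  68.6]
 [-15.9   8.6  78.3]
 [-17.2   4.5  74.6]
 [-20.1   4.4  75.3]]
```

```bash
python3 -m inch '[{"tx":0,"ty":0.2,"tz":0,"ax":0,"ay":0,"az":0,"jaw":0.05},{"tx":0,"ty":0,"tz":0,"ax":0,"ay":0,"az":0,"jaw":0.05},{"tx":0,"ty":0,"tz":0,"ax":0,"ay":0,"az":0,"jaw":0.05}]' && python3 -m inch '[{"tx":0,"ty":-0.6,"tz":0,"ax":0,"ay":0,"az":0,"jaw":0.05},{"tx":0,"ty":-0.6,"tz":0,"ax":0,"ay":0,"az":0,"jaw":0.05},{"tx":0,"ty":0,"tz":-4,"ax":0,"ay":0,"az":0,"jaw":0.05},{"tx":0,"ty":0,"tz":-4,"ax":0,"ay":0,"az":0,"jaw":0.05},{"tx":0,"ty":0,"tz":-3,"ax":0,"ay":0,"az":0,"jaw":0.05},{"tx":0,"ty":0,"tz":0,"ax":0,"ay":0,"az":0,"jaw":0.05},{"tx":0,"ty":0,"tz":0,"ax":0,"ay":0,"az":0,"jaw":0.05}]'; python3 - <<'E'
from h import *
np.set_printoptions(precision=1,suppress=True)
G=np.array((656,26))
a=np.radians(-3.8);c,s=np.cos(a),np.sin(a)
for n in ['top','side']:
    im,d,X=shot(n,n+'10.png'); dx=X[...,0]-G[0];dy=X[...,1]-G[1];Q=X.copy();Q[...,0]=c*dx+s*dy;Q[...,1]=-s*dx+c*dy
    k=(abs(Q[...,0])<50)&(abs(Q[...,1])<25)&(Q[...,2]>70)&(Q[...,2]<90)&(im.min(-1)>185)
    q=Q[k];print(n,len(q),q.mean(0))
    Q0=np.load(n+'1.npz');X=Q0['P'];im=Q0['im'];dx=X[...,0]-G[0];dy=X[...,1]-G[1];Q=X.copy();Q[...,0]=c*dx+s*dy;Q[...,1]=-s*dx+c*dy
    k=(abs(Q[...,0])<50)&(abs(Q[...,1])<25)&(Q[...,2]>70)&(Q[...,2]<90)&(im.min(-1)>185);print(' at start',Q[k].mean(0))
    X=cloud(n,d);k=(X[...,0]>560)&(X[...,0]<720)&(abs(X[...,1]-28)<55)&(X[...,2]>150)&(X[...,2]<240);e=X[k];print('leg',len(e),np.median(e,0),e.min(0))
g=np.load('grasp.npy')
plan((g[0],g[1],262,-93.8),(g[0],g[1],262,-112.9),(g[0],g[1],g[2],None))
E
```

```text
t: 35.62
ee_pos: [477.0, 37.2, 151.1]
orientation: [2.146, -2.293, -0.001]
ft_force: [2.3, -0.2, -0.0]
width: 21.7
t: 36.5
ee_pos: [488.8, 36.4, 259.9]
orientation: [2.145, -2.293, -0.002]
ft_force: [-0.8, -0.6, -1.5]
width: 21.5
top 0 [nan nan nan]
 at start [-15.7   0.6  77.9]
leg 24 [657.9  22.3 209.6] [655.7  19.5 179.1]
side 17 [-16.8  -0.8  77.3]
 at start [-16.7  -0.2  77.2]
leg 75 [659.2  27.7 209.3] [655.2  22.  174.5]
t 36.6 at [488.5  36.4 259.5] yaw -93.8 tilt(toolz xy) [-0. -0.] w 22.0 F [ 0.3  0.3 -0.7] q [  3.  10. 108.   0.  62.  97.]
  az 0.0 | tx 37.79 ty -0.15 tz -0.25  (norm 37.8 cm)
  az 19.1 | tx -0.00 ty 0.00 tz -0.00  (norm 0.0 cm)
  az 0.0 | tx -0.00 ty 0.00 tz 14.09  (norm 14.1 cm)<stdin>:8: RuntimeWarning: Mean of empty slice.
  ret = um.true_divide(
```

The paddle tip is back at its starting reading (-16.8 against -16.7), so the switch is off, and the rod hasn't slipped. Returning the rod to the stand.

```bash
python3 -m inch '[{"tx":3,"ty":0,"tz":-0.2,"ax":0,"ay":0,"az":0,"jaw":0.05},{"tx":4,"ty":0,"tz":0,"ax":0,"ay":0,"az":0,"jaw":0.05},{"tx":4,"ty":0,"tz":0,"ax":0,"ay":0,"az":0,"jaw":0.05},{"tx":4,"ty":0,"tz":0,"ax":0,"ay":0,"az":0,"jaw":0.05},{"tx":4,"ty":0,"tz":0,"ax":0,"ay":0,"az":0,"jaw":0.05},{"tx":4,"ty":0,"tz":0,"ax":0,"ay":0,"az":0,"jaw":0.05},{"tx":4,"ty":0,"tz":0,"ax":0,"ay":0,"az":0,"jaw":0.05},{"tx":4,"ty":0,"tz":0,"ax":0,"ay":0,"az":0,"jaw":0.05},{"tx":4,"ty":0,"tz":0,"ax":0,"ay":0,"az":0,"jaw":0.05},{"tx":2.8,"ty":-0.1,"tz":0,"ax":0,"ay":0,"az":0,"jaw":0.05},{"tx":0,"ty":0,"tz":0,"ax":0,"ay":0,"az":0,"jaw":0.05}]' && python3 -m inch '[{"tx":0,"ty":0,"tz":0,"ax":0,"ay":0,"az":4.8,"jaw":0.05},{"tx":0,"ty":0,"tz":0,"ax":0,"ay":0,"az":4.8,"jaw":0.05},{"tx":0,"ty":0,"tz":0,"ax":0,"ay":0,"az":4.8,"jaw":0.05},{"tx":0,"ty":0,"tz":0,"ax":0,"ay":0,"az":4.7,"jaw":0.05},{"tx":0,"ty":0,"tz":0,"ax":0,"ay":0,"az":0,"jaw":0.05},{"tx":0,"ty":0,"tz":0,"ax":0,"ay":0,"az":0,"jaw":0.05}]' && python3 - <<'E'
from h import *
np.set_printoptions(precision=1,suppress=True)
g=np.load('grasp.npy')
plan((g[0],g[1],155,-112.9),(g[0],g[1],g[2],None))
for n in ['top','side']:
    im,d,X=shot(n);k=(X[...,0]>590)&(X[...,0]<650)&(abs(X[...,1]+406)<30)&(X[...,2]>150)&(X[...,2]<260);e=X[k];print('leg',len(e),np.median(e,0),e.min(0))
E
```

```text
t: 37.98
ee_pos: [464.8, -342.0, 261.5]
orientation: [2.144, -2.296, -0.004]
ft_force: [0.7, -0.9, -2.3]
width: 22.2
t: 38.72
ee_pos: [465.4, -340.1, 262.7]
orientation: [1.739, -2.616, -0.002]
ft_force: [-0.8, -0.2, -0.9]
width: 21.8
t 38.73 at [ 465.4 -340.1  262.7] yaw -112.8 tilt(toolz xy) [-0.  0.] w 21.8 F [-0.8 -0.2 -0.9] q [-37.  18.  98.   0.  65.  75.]
  az 0.1 | tx 0.08 ty 0.01 tz 10.77  (norm 10.8 cm)
  az 0.0 | tx -0.00 ty 0.00 tz 3.39  (norm 3.4 cm)
leg 59 [ 622.5 -403.5  225.8] [ 619.1 -409.4  182. ]
leg 66 [ 623.2 -404.   219.3] [ 619.2 -411.1  179.3]
```

```bash
python3 -m inch '[{"tx":0.08,"ty":0,"tz":3,"ax":0,"ay":0,"az":0,"jaw":0.05},{"tx":0,"ty":0,"tz":4,"ax":0,"ay":0,"az":0,"jaw":0.05},{"tx":0,"ty":0,"tz":3.5,"ax":0,"ay":0,"az":0.1,"jaw":0.05},{"tx":0,"ty":0,"tz":0,"ax":0,"ay":0,"az":0,"jaw":0.05},{"tx":0,"ty":0,"tz":1.2,"ax":0,"ay":0,"az":0,"jaw":0.05},{"tx":0,"ty":0,"tz":1.2,"ax":0,"ay":0,"az":0,"jaw":0.05},{"tx":0,"ty":0,"tz":0.8,"ax":0,"ay":0,"az":0,"jaw":0.05},{"tx":0,"ty":0,"tz":0.2,"ax":0,"ay":0,"az":0,"jaw":0.05},{"tx":0,"ty":0,"tz":0,"ax":0,"ay":0,"az":0,"jaw":0.05}]' && python3 - <<'E'
from h import *
g=np.load('grasp.npy')
plan((g[0],g[1],g[2],-112.9))
E
```

```text
t: 39.95
ee_pos: [465.3, -341.6, 124.3]
orientation: [-1.734, 2.62, -0.0]
ft_force: [0.2, -0.3, -1.1]
width: 22.3
t 39.95 at [ 465.3 -341.6  124.3] yaw -113.0 tilt(toolz xy) [ 0.0001 -0.0001] w 22.3 F [ 0.2 -0.3 -1.1] q [-37.  28. 103.   0.  49.  76.]
  az -0.1 | tx -0.06 ty 0.06 tz 0.31  (norm 0.3 cm)
```

```bash
python3 -m inch '[{"tx":-0.05,"ty":0.05,"tz":0.15,"ax":0,"ay":0,"az":0,"jaw":0.05},{"tx":0,"ty":0,"tz":0.15,"ax":0,"ay":0,"az":0,"jaw":0.05},{"tx":0,"ty":0,"tz":0,"ax":0,"ay":0,"az":0,"jaw":0.05},{"tx":0,"ty":0,"tz":0,"ax":0,"ay":0,"az":0,"jaw":0.7},{"tx":0,"ty":0,"tz":0,"ax":0,"ay":0,"az":0,"jaw":0.7},{"tx":0,"ty":0,"tz":0,"ax":0,"ay":0,"az":0,"jaw":0.7},{"tx":0,"ty":0,"tz":0,"ax":0,"ay":0,"az":0,"jaw":0.7},{"tx":0,"ty":0,"tz":-3,"ax":0,"ay":0,"az":0,"jaw":0.7},{"tx":0,"ty":0,"tz":-4,"ax":0,"ay":0,"az":0,"jaw":0.7},{"tx":0,"ty":0,"tz":-5,"ax":0,"ay":0,"az":0,"jaw":0.7},{"tx":0,"ty":0,"tz":-2,"ax":0,"ay":0,"az":0,"jaw":0.7}]' && python3 - <<'E'
from h import *
np.set_printoptions(precision=1,suppress=True)
P=fr(NEST,NY,(-64.5,0)); plan((*P,262,NY+90),(*P,67,None))
for n in ['side']:
    im,d,X=shot(n,n+'11.png')
    k=(X[...,0]>590)&(X[...,0]<650)&(abs(X[...,1]+406)<30)&(X[...,2]>30)&(X[...,2]<130);e=X[k];print('leg',len(e),np.median(e,0),e.min(0))
    k=(X[...,0]>400)&(X[...,0]<540)&(abs(X[...,1]+341)<50)&(X[...,2]>143)&(X[...,2]<165)&(im.max(-1)<90);q=X[k];r=cv2.minAreaRect(q[:,:2].astype(np.float32));print('handle',r,q.mean(0))
a=cv2.imread('pics/side11.png')[130:430,180:580];cv2.imwrite('pics/v11.png',cv2.resize(a,(800,600)))
E
```

```text
t: 41.32
ee_pos: [466.0, -341.7, 264.4]
orientation: [-1.733, 2.618, -0.007]
ft_force: [0.2, -0.6, -0.6]
width: 61.2
t 41.33 at [ 466.  -341.7  264.4] yaw -113.0 tilt(toolz xy) [ 0. -0.] w 61.2 F [ 0.2 -0.6 -0.6] q [-37.  18.  97.   0.  65.  76.]
  az -29.4 | tx -61.16 ty 1.18 tz 0.24  (norm 61.2 cm)
  az 0.0 | tx 0.00 ty -0.00 tz 19.50  (norm 19.5 cm)
leg 70 [ 620.9 -404.8   83.7] [ 616.7 -412.2   36.5]
handle ((466.0475769042969, -337.73504638671875), (21.16143226623535, 96.88211059570312), 67.33841705322266) [ 465.9 -334.7  152. ]
```

View pics/v11.png

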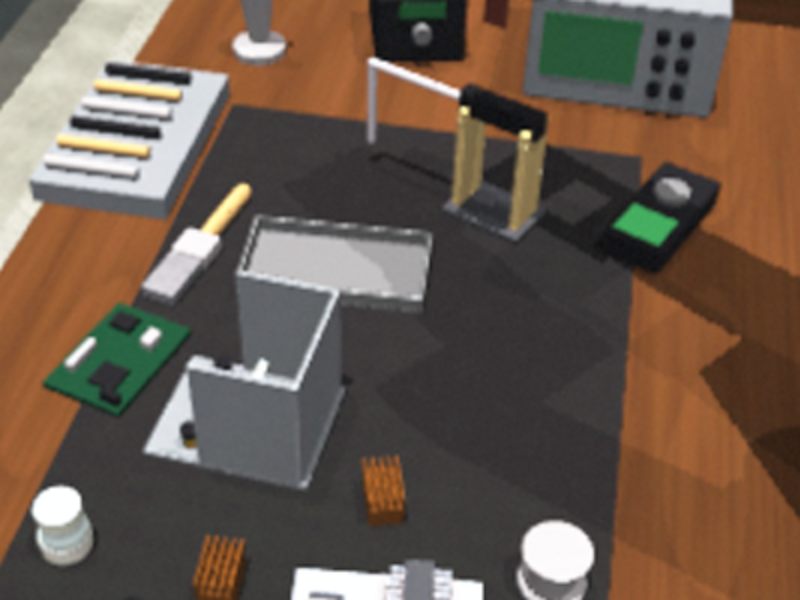

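The rod is back in its saddles, level, with its leg at the starting position, and the paddle is at (262,370). Now to the knob to open the clamp.

```bash
python3 -m inch '[{"tx":0,"ty":0,"tz":0,"ax":0,"ay":0,"az":-9.8,"jaw":0.6},{"tx":0,"ty":0,"tz":0,"ax":0,"ay":0,"az":-9.8,"jaw":0.6},{"tx":-2.5,"ty":0.1,"tz":0,"ax":0,"ay":0,"az":-9.8,"jaw":0.6},{"tx":-5.5,"ty":0.1,"tz":0,"ax":0,"ay":0,"az":0,"jaw":0.6},{"tx":-6,"ty":0.1,"tz":0,"ax":0,"ay":0,"az":0,"jaw":0.6},{"tx":-6,"ty":0.1,"tz":0,"ax":0,"ay":0,"az":0,"jaw":0.6},{"tx":-6,"ty":0.1,"tz":0,"ax":0,"ay":0,"az":0,"jaw":0.6},{"tx":-6,"ty":0.1,"tz":0,"ax":0,"ay":0,"az":0,"jaw":0.6},{"tx":-6,"ty":0.1,"tz":0,"ax":0,"ay":0,"az":0,"jaw":0.6},{"tx":-6,"ty":0.1,"tz":0,"ax":0,"ay":0,"az":0,"jaw":0.6},{"tx":-6,"ty":0.1,"tz":0,"ax":0,"ay":0,"az":0,"jaw":0.6},{"tx":-6,"ty":0.1,"tz":0,"ax":0,"ay":0,"az":0,"jaw":0.6}]' && python3 - <<'E'
from h import *
np.set_printoptions(precision=1,suppress=True)
P=fr(NEST,NY,(-65,0)); plan((*P,262,NY+90),(*P,66,None))
E
```

```text
t: 42.88
ee_pos: [396.1, 216.6, 260.7]
orientation: [2.342, -2.094, 0.0]
ft_force: [0.7, 0.2, 0.1]
width: 52.7
t 42.88 at [396.1 216.6 260.7] yaw -83.6 tilt(toolz xy) [-0. -0.] w 52.7 F [0.7 0.2 0.1] q [ 27.   6. 112.  -0.  61. 111.]
  az 0.0 | tx -4.91 ty 0.50 tz -0.13  (norm 4.9 cm)
  az 0.0 | tx 0.00 ty -0.00 tz 19.60  (norm 19.6 cm)
```

```bash
python3 -m inch '[{"tx":-2.5,"ty":0.25,"tz":0,"ax":0,"ay":0,"az":0,"jaw":0.65},{"tx":-2.4,"ty":0.2,"tz":1,"ax":0,"ay":0,"az":0,"jaw":0.65},{"tx":0,"ty":0,"tz":5,"ax":0,"ay":0,"az":0,"jaw":0.65},{"tx":0,"ty":0,"tz":5,"ax":0,"ay":0,"az":0,"jaw":0.65},{"tx":0,"ty":0,"tz":5,"ax":0,"ay":0,"az":0,"jaw":0.65},{"tx":0,"ty":0,"tz":3.4,"ax":0,"ay":0,"az":0,"jaw":0.65},{"tx":0,"ty":0,"tz":0,"ax":0,"ay":0,"az":0,"jaw":0.65},{"tx":0,"ty":0,"tz":0,"ax":0,"ay":0,"az":0,"jaw":0.1},{"tx":0,"ty":0,"tz":0,"ax":0,"ay":0,"az":0,"jaw":0.1},{"tx":0,"ty":0,"tz":0,"ax":0,"ay":0,"az":0,"jaw":0.1},{"tx":0,"ty":0,"tz":0,"ax":0,"ay":0,"az":0,"jaw":0.1},{"tx":0,"ty":0,"tz":0,"ax":0,"ay":0,"az":0,"jaw":0.1}]' && python3 - <<'E'
from h import *
P=fr(NEST,NY,(-65,0)); plan((*P,66,NY+90))
E
```

```text
t: 44.38
ee_pos: [387.5, 264.2, 68.2]
orientation: [-2.34, 2.092, 0.0]
ft_force: [-2.2, 5.3, 3.9]
width: 25.7
t 44.38 at [387.5 264.2  68.2] yaw -83.6 tilt(toolz xy) [0.0018 0.0023] w 25.7 F [-2.2  5.3  3.9] q [ 33.  26. 118.   0.  35. 116.]
  az -0.0 | tx -0.08 ty 0.18 tz 0.22  (norm 0.3 cm)
```

Pinched. Reverse the arc to open.

```bash
python3 -m inch '[{"tx":0,"ty":-0.37,"tz":-1.8,"ax":0,"ay":0,"az":0,"jaw":0.1},{"tx":0,"ty":-0.61,"tz":-1.79,"ax":0,"ay":0,"az":0,"jaw":0.1},{"tx":0,"ty":-0.85,"tz":-1.69,"ax":0,"ay":0,"az":0,"jaw":0.1},{"tx":0,"ty":-1.06,"tz":-1.56,"ax":0,"ay":0,"az":0,"jaw":0.1},{"tx":0,"ty":-1.26,"tz":-1.41,"ax":0,"ay":0,"az":0,"jaw":0.1},{"tx":0,"ty":-1.44,"tz":-1.23,"ax":0,"ay":0,"az":0,"jaw":0.1},{"tx":0,"ty":-1.59,"tz":-1.02,"ax":0,"ay":0,"az":0,"jaw":0.1}]' && python3 -m inch '[{"tx":0,"ty":-1.71,"tz":-0.8,"ax":0,"ay":0,"az":0,"jaw":0.1},{"tx":0,"ty":-1.81,"tz":-0.56,"ax":0,"ay":0,"az":0,"jaw":0.1},{"tx":0,"ty":-1.87,"tz":-0.32,"ax":0,"ay":0,"az":0,"jaw":0.1},{"tx":0,"ty":-1.89,"tz":-0.06,"ax":0,"ay":0,"az":0,"jaw":0.1},{"tx":0,"ty":-1.88,"tz":0.19,"ax":0,"ay":0,"az":0,"jaw":0.1},{"tx":0,"ty":-1.84,"tz":0.44,"ax":0,"ay":0,"az":0,"jaw":0.1},{"tx":0,"ty":-1.8,"tz":0.68,"ax":0,"ay":0,"az":0,"jaw":0.1},{"tx":0,"ty":0,"tz":0,"ax":0,"ay":0,"az":0,"jaw":0.1}]' && python3 - <<'E'
from h import *
P=fr(NEST,NY,(134,0)); plan((*P,177,NY+90))
E
```

```text
t: 45.25
ee_pos: [458.0, 272.3, 172.7]
orientation: [-2.341, 2.093, 0.003]
ft_force: [-0.2, 9.7, -8.7]
width: 25.8
t: 46.25
ee_pos: [587.9, 287.4, 178.0]
orientation: [-2.337, 2.09, -0.001]
ft_force: [3.1, 6.9, 2.7]
width: 25.9
t 46.25 at [587.9 287.4 178. ] yaw -83.6 tilt(toolz xy) [0.0045 0.0041] w 25.9 F [3.1 6.9 2.7] q [ 25.  29.  92.   0.  59. 109.]
  az -0.0 | tx -0.00 ty 0.45 tz 0.10  (norm 0.5 cm)
```

```bash
python3 -m inch '[{"tx":0,"ty":0,"tz":0,"ax":0,"ay":0,"az":0,"jaw":0.6},{"tx":0,"ty":0,"tz":0,"ax":0,"ay":0,"az":0,"jaw":0.6},{"tx":0,"ty":0,"tz":0,"ax":0,"ay":0,"az":0,"jaw":0.6},{"tx":0,"ty":0,"tz":-4,"ax":0,"ay":0,"az":0,"jaw":0.6},{"tx":0,"ty":0,"tz":-5,"ax":0,"ay":0,"az":0,"jaw":0.6},{"tx":2,"ty":3,"tz":0,"ax":0,"ay":0,"az":0,"jaw":0.6},{"tx":4,"ty":4,"tz":0,"ax":0,"ay":0,"az":0,"jaw":0.6},{"tx":4,"ty":4,"tz":0,"ax":0,"ay":0,"az":0,"jaw":0.6},{"tx":4,"ty":3,"tz":0,"ax":0,"ay":0,"az":0,"jaw":0.6},{"tx":4,"ty":0,"tz":0,"ax":0,"ay":0,"az":0,"jaw":0.6}]' && python3 - <<'E'
from h import *
np.set_printoptions(precision=1,suppress=True)
c,s=np.cos(np.radians(NY)),np.sin(np.radians(NY))
for n in ['side','top']:
    im,d,X=shot(n,n+'12.png')
    Q=X.copy();dx=X[...,0]-NEST[0];dy=X[...,1]-NEST[1];Q[...,0]=c*dx+s*dy;Q[...,1]=-s*dx+c*dy
    for y in(-66,0,66):
        k=(abs(Q[...,0])<36)&(abs(Q[...,1]-y)<30)&(Q[...,2]>30)&(Q[...,2]<50);q=Q[k]
        if len(q)>20:r=cv2.minAreaRect(q[:,:2].astype(np.float32)); print(n,y,len(q),np.round(r[0],1),np.round(r[1]),round(r[2],1))
    k=(Q[...,0]>100)&(Q[...,0]<160)&(abs(Q[...,1])<40)&(Q[...,2]>186)&(Q[...,2]<215)&(im.max(-1)<90);q=Q[k];print('knob',len(q),q.min(0),q.max(0)) if len(q) else 0
P=fr(NEST,NY,(-1,-67)); plan((*P,100,NY+90),(*P,13,None))
E
```

```text
t: 47.5
ee_pos: [464.1, 89.5, 266.6]
orientation: [2.342, -2.093, -0.001]
ft_force: [1.1, 0.9, 0.5]
width: 52.7
side -66 274 [ -0.8 -68.5] [35. 50.] 89.0
side 0 322 [-1.9  0.5] [50. 35.] 3.0
side 66 358 [-0.8 65.1] [34. 50.] 89.8
knob 152 [111.  -14.9 187.4] [146.4  14.  209.5]
top -66 89 [-13.2 -69.6] [33. 25.] 84.7
top 66 61 [ 1.  75.3] [11. 49.] 85.3
knob 75 [124.7 -14.  190.2] [148.6  12.5 212.5]
t 47.6 at [465.9  88.2 266.8] yaw -83.8 tilt(toolz xy) [ 0. -0.] w 52.8 F [0.  0.6 0.8] q [  9.   8. 109.  -0.  62.  93.]
  az -0.2 | tx -11.74 ty -0.39 tz 16.68  (norm 20.4 cm)
  az 0.0 | tx 0.00 ty -0.00 tz 8.70  (norm 8.7 cm)
```

```bash
python3 - <<'E'
from h import *
np.set_printoptions(precision=1,suppress=True)
# tray pose by rectangle of rim/floor from first pictures
for n in ['top','side']:
    D=np.load(n+'1.npz');im=D['im'];X=D['P'];m=None
    k=(X[...,0]>500)&(X[...,0]<735)&(X[...,1]<-140)&(X[...,1]>-275)&(X[...,2]<26)&(im.mean(-1)>95)&(im.max(-1).astype(int)-im.min(-1)<45)
    k=cv2.morphologyEx(k.astype(np.uint8),cv2.MORPH_OPEN,np.ones((3,3)))>0
    N,l,st,c=cv2.connectedComponentsWithStats(k.astype(np.uint8));i=1+st[1:,4].argmax();q=X[l==i];print(n,len(q),cv2.minAreaRect(q[:,:2].astype(np.float32)))
    f=q[(q[:,2]<9)];print(' floor',cv2.minAreaRect(f[:,:2].astype(np.float32)))
E
```

```text
top 2335 ((618.2857055664062, -205.201904296875), (196.28636169433594, 110.09276580810547), 4.589345455169678)
 floor ((618.8148193359375, -208.02841186523438), (195.8223419189453, 103.582763671875), 4.8212809562683105)
side 1004 ((618.3226318359375, -204.510498046875), (195.66461181640625, 113.91937255859375), 3.51023006439209)
 floor ((621.51953125, -216.4446258544922), (190.70526123046875, 89.73802947998047), 3.853762626647949)
```

All three modules are still in their pockets and the clamp is fully open, with the knob back at its starting reading. The tray is at about (620, -206.5) with yaw of about 4.2°. Fetch the first module.

```bash
python3 -m inch '[{"tx":-4,"ty":-0.1,"tz":5.6,"ax":0,"ay":0,"az":-0.2,"jaw":0.62},{"tx":-4,"ty":-0.1,"tz":5.5,"ax":0,"ay":0,"az":0,"jaw":0.62},{"tx":-3.7,"ty":-0.2,"tz":5.5,"ax":0,"ay":0,"az":0,"jaw":0.62},{"tx":0,"ty":0,"tz":0,"ax":0,"ay":0,"az":0,"jaw":0.62},{"tx":0,"ty":0,"tz":0,"ax":0,"ay":0,"az":0,"jaw":0.62}]' && python3 - <<'E'
from h import *
P=fr(NEST,NY,(-1,-67)); plan((*P,100,NY+90),(*P,13,None))
E
```

```text
t: 48.22
ee_pos: [458.1, 198.9, 113.7]
orientation: [-2.346, 2.089, -0.0]
ft_force: [1.5, -0.1, 0.1]
width: 54.2
t 48.23 at [458.1 198.9 113.7] yaw -83.3 tilt(toolz xy) [0.0003 0.    ] w 54.2 F [ 1.5 -0.1  0.1] q [ 22.  23. 113.  -0.  43. 105.]
  az 0.3 | tx -0.66 ty 0.07 tz 1.37  (norm 1.5 cm)
  az 0.0 | tx 0.00 ty -0.00 tz 8.70  (norm 8.7 cm)
```

```bash
python3 -m inch '[{"tx":-0.66,"ty":0.07,"tz":2,"ax":0,"ay":0,"az":0.3,"jaw":0.62},{"tx":0,"ty":0,"tz":3,"ax":0,"ay":0,"az":0,"jaw":0.62},{"tx":0,"ty":0,"tz":3,"ax":0,"ay":0,"az":0,"jaw":0.62},{"tx":0,"ty":0,"tz":2,"ax":0,"ay":0,"az":0,"jaw":0.62},{"tx":0,"ty":0,"tz":0,"ax":0,"ay":0,"az":0,"jaw":0.62},{"tx":0,"ty":0,"tz":0,"ax":0,"ay":0,"az":0,"jaw":0.2},{"tx":0,"ty":0,"tz":0,"ax":0,"ay":0,"az":0,"jaw":0.2},{"tx":0,"ty":0,"tz":0,"ax":0,"ay":0,"az":0,"jaw":0.2},{"tx":0,"ty":0,"tz":0,"ax":0,"ay":0,"az":0,"jaw":0.2},{"tx":0,"ty":0,"tz":-3,"ax":0,"ay":0,"az":0,"jaw":0.2},{"tx":0,"ty":0,"tz":-4,"ax":0,"ay":0,"az":0,"jaw":0.2},{"tx":0,"ty":0,"tz":-4,"ax":0,"ay":0,"az":0,"jaw":0.2}]' && python3 - <<'E'
from h import *
T=(620,-206.5);P=fr(T,4.2,(-60,0)); plan((520,-206,120,94.2),(*P,120,94.2),(*P,12,None))
E
```

```text
t: 49.72
ee_pos: [456.1, 204.8, 124.5]
orientation: [2.34, -2.096, -0.0]
ft_force: [1.1, 0.6, -1.0]
width: 31.5
t 49.73 at [456.1 204.8 124.5] yaw -83.7 tilt(toolz xy) [-0.0003 -0.0001] w 31.5 F [ 1.1  0.6 -1. ] q [ 23.  22. 113.  -0.  45. 107.]
  az 2.1 | tx 41.44 ty -3.37 tz 0.45  (norm 41.6 cm)
  az -0.0 | tx 0.78 ty -3.97 tz -0.00  (norm 4.0 cm)
  az 0.0 | tx 0.00 ty -0.00 tz 10.80  (norm 10.8 cm)
```

```bash
python3 -m inch '[{"tx":4,"ty":-0.2,"tz":0,"ax":0,"ay":0,"az":2.1,"jaw":0.2},{"tx":5,"ty":-0.2,"tz":0,"ax":0,"ay":0,"az":0,"jaw":0.2},{"tx":5,"ty":-0.3,"tz":0,"ax":0,"ay":0,"az":0,"jaw":0.2},{"tx":5,"ty":-0.3,"tz":0,"ax":0,"ay":0,"az":0,"jaw":0.2},{"tx":5,"ty":-0.8,"tz":0,"ax":0,"ay":0,"az":0,"jaw":0.2},{"tx":5,"ty":-1.1,"tz":0,"ax":0,"ay":0,"az":0,"jaw":0.2},{"tx":5,"ty":-1.4,"tz":0,"ax":0,"ay":0,"az":0,"jaw":0.2},{"tx":5,"ty":-1.5,"tz":0,"ax":0,"ay":0,"az":0,"jaw":0.2},{"tx":3.2,"ty":-1.5,"tz":0,"ax":0,"ay":0,"az":0,"jaw":0.2},{"tx":0,"ty":0,"tz":2,"ax":0,"ay":0,"az":0,"jaw":0.2},{"tx":0,"ty":0,"tz":3,"ax":0,"ay":0,"az":0,"jaw":0.2},{"tx":0,"ty":0,"tz":0,"ax":0,"ay":0,"az":0,"jaw":0.2}]' && python3 - <<'E'
from h import *
T=(620,-206.5);P=fr(T,4.2,(-60,0)); plan((*P,12,94.2))
E
```

```text
t: 51.22
ee_pos: [558.7, -208.6, 70.6]
orientation: [2.3, -2.136, -0.009]
ft_force: [-0.1, 0.0, 0.5]
width: 31.9
t 51.23 at [ 558.7 -208.6   70.6] yaw -85.8 tilt(toolz xy) [-0.0059  0.0025] w 31.9 F [-0.1  0.   0.5] q [-22.  34. 102.   0.  45.  64.]
  az 0.0 | tx 0.24 ty -0.13 tz 5.86  (norm 5.9 cm)
```

```bash
python3 -m inch '[{"tx":0.2,"ty":-0.1,"tz":2,"ax":0,"ay":0,"az":0,"jaw":0.2},{"tx":0,"ty":0,"tz":2.5,"ax":0,"ay":0,"az":0,"jaw":0.2},{"tx":0,"ty":0,"tz":0.8,"ax":0,"ay":0,"az":0,"jaw":0.2},{"tx":0,"ty":0,"tz":0.3,"ax":0,"ay":0,"az":0,"jaw":0.2},{"tx":0,"ty":0,"tz":0,"ax":0,"ay":0,"az":0,"jaw":0.2},{"tx":0,"ty":0,"tz":0,"ax":0,"ay":0,"az":0,"jaw":0.2}]' && python3 - <<'E'
from h import *
T=(620,-206.5);P=fr(T,4.2,(-60,0)); plan((*P,12,94.2))
E
```

```text
t: 51.98
ee_pos: [563.3, -212.5, 18.0]
orientation: [-2.301, 2.138, -0.002]
ft_force: [0.3, 0.1, -1.5]
width: 31.8
t 51.98 at [ 563.3 -212.5   18. ] yaw -85.8 tilt(toolz xy) [ 0.0013 -0.0005] w 31.8 F [ 0.3  0.1 -1.5] q [-22.  39. 102.   0.  39.  64.]
  az 0.0 | tx -0.18 ty 0.29 tz 0.60  (norm 0.7 cm)
```

```bash
python3 -m inch '[{"tx":-0.15,"ty":0.3,"tz":0.2,"ax":0,"ay":0,"az":0,"jaw":0.2},{"tx":0,"ty":0,"tz":0.2,"ax":0,"ay":0,"az":0,"jaw":0.2},{"tx":0,"ty":0,"tz":0.15,"ax":0,"ay":0,"az":0,"jaw":0.2},{"tx":0,"ty":0,"tz":0,"ax":0,"ay":0,"az":0,"jaw":0.2},{"tx":0,"ty":0,"tz":0,"ax":0,"ay":0,"az":0,"jaw":0.55},{"tx":0,"ty":0,"tz":0,"ax":0,"ay":0,"az":0,"jaw":0.55},{"tx":0,"ty":0,"tz":0,"ax":0,"ay":0,"az":0,"jaw":0.55},{"tx":0,"ty":0,"tz":-3,"ax":0,"ay":0,"az":0,"jaw":0.55},{"tx":0,"ty":0,"tz":-4,"ax":0,"ay":0,"az":0,"jaw":0.6},{"tx":0,"ty":0,"tz":-4,"ax":0,"ay":0,"az":0,"jaw":0.6}]' && python3 - <<'E'
from h import *
P=fr(NEST,NY,(-1,-0.5)); plan((*P,120,NY+90),(*P,13,None))
E
```

```text
t: 53.22
ee_pos: [559.3, -210.9, 122.6]
orientation: [2.301, -2.138, -0.001]
ft_force: [0.0, -0.2, 0.3]
width: 52.7
t 53.23 at [ 559.3 -210.9  122.6] yaw -85.8 tilt(toolz xy) [-0.0007  0.0003] w 52.7 F [ 0.  -0.2  0.3] q [-22.  29. 101.   0.  50.  64.]
  az -2.2 | tx -49.16 ty 5.56 tz 0.26  (norm 49.5 cm)
  az 0.0 | tx 0.00 ty -0.00 tz 10.70  (norm 10.7 cm)
```

```bash
python3 -m inch '[{"tx":-3,"ty":1,"tz":0,"ax":0,"ay":0,"az":-2.2,"jaw":0.6},{"tx":-5,"ty":1,"tz":0,"ax":0,"ay":0,"az":0,"jaw":0.6},{"tx":-5,"ty":1,"tz":0,"ax":0,"ay":0,"az":0,"jaw":0.6},{"tx":-5,"ty":1,"tz":0,"ax":0,"ay":0,"az":0,"jaw":0.6},{"tx":-5,"ty":0.6,"tz":0,"ax":0,"ay":0,"az":0,"jaw":0.6},{"tx":-5,"ty":0.5,"tz":0,"ax":0,"ay":0,"az":0,"jaw":0.6},{"tx":-5,"ty":0.5,"tz":0,"ax":0,"ay":0,"az":0,"jaw":0.6},{"tx":-5,"ty":0,"tz":0,"ax":0,"ay":0,"az":0,"jaw":0.6},{"tx":-5,"ty":0,"tz":0,"ax":0,"ay":0,"az":0,"jaw":0.6},{"tx":-4,"ty":0,"tz":0,"ax":0,"ay":0,"az":0,"jaw":0.6},{"tx":-2.2,"ty":0,"tz":0,"ax":0,"ay":0,"az":0,"jaw":0.6},{"tx":0,"ty":0,"tz":0,"ax":0,"ay":0,"az":0,"jaw":0.6}]' && python3 - <<'E'
from h import *
P=fr(NEST,NY,(-1,-0.5)); plan((*P,60,NY+90),(*P,13,None))
E
```

```text
t: 54.72
ee_pos: [450.0, 273.4, 121.7]
orientation: [-2.344, 2.091, -0.0]
ft_force: [-0.4, -0.5, 0.4]
width: 52.9
t 54.73 at [450.  273.4 121.7] yaw -83.5 tilt(toolz xy) [0.0003 0.0002] w 52.9 F [-0.4 -0.5  0.4] q [ 30.  24. 110.   0.  46. 113.]
  az 0.1 | tx 0.19 ty 0.09 tz 6.17  (norm 6.2 cm)
  az 0.0 | tx 0.00 ty -0.00 tz 4.70  (norm 4.7 cm)
```

```bash
python3 -m inch '[{"tx":0.19,"ty":0.09,"tz":3,"ax":0,"ay":0,"az":0.1,"jaw":0.6},{"tx":0,"ty":0,"tz":4,"ax":0,"ay":0,"az":0,"jaw":0.6},{"tx":0,"ty":0,"tz":3.8,"ax":0,"ay":0,"az":0,"jaw":0.6},{"tx":0,"ty":0,"tz":0,"ax":0,"ay":0,"az":0,"jaw":0.6},{"tx":0,"ty":0,"tz":0,"ax":0,"ay":0,"az":0,"jaw":0.2},{"tx":0,"ty":0,"tz":0,"ax":0,"ay":0,"az":0,"jaw":0.2},{"tx":0,"ty":0,"tz":0,"ax":0,"ay":0,"az":0,"jaw":0.2},{"tx":0,"ty":0,"tz":0,"ax":0,"ay":0,"az":0,"jaw":0.2},{"tx":0,"ty":0,"tz":-3,"ax":0,"ay":0,"az":0,"jaw":0.2},{"tx":0,"ty":0,"tz":-4,"ax":0,"ay":0,"az":0,"jaw":0.2},{"tx":0,"ty":0,"tz":-4,"ax":0,"ay":0,"az":0,"jaw":0.2},{"tx":0,"ty":0,"tz":0,"ax":0,"ay":0,"az":0,"jaw":0.2}]' && python3 - <<'E'
from h import *
T=(620,-206.5);P=fr(T,4.2,(0,0)); plan((*P,120,94.2),(*P,18,None))
E
```

```text
t: 56.22
ee_pos: [451.4, 271.3, 127.1]
orientation: [-2.336, 2.091, -0.003]
ft_force: [1.0, -0.3, -1.1]
width: 31.6
t 56.23 at [451.4 271.3 127.1] yaw -83.7 tilt(toolz xy) [0.0059 0.0034] w 31.6 F [ 1.  -0.3 -1.1] q [ 30.  24. 110.   0.  46. 113.]
  az 2.1 | tx 48.89 ty -13.32 tz 0.71  (norm 50.7 cm)
  az 0.0 | tx 0.00 ty -0.00 tz 10.20  (norm 10.2 cm)
```

```bash
python3 -m inch '[{"tx":3,"ty":0,"tz":0,"ax":0,"ay":0,"az":2.1,"jaw":0.2},{"tx":5,"ty":0,"tz":0,"ax":0,"ay":0,"az":0,"jaw":0.2},{"tx":5,"ty":0,"tz":0,"ax":0,"ay":0,"az":0,"jaw":0.2},{"tx":6,"ty":0,"tz":0,"ax":0,"ay":0,"az":0,"jaw":0.2},{"tx":6,"ty":0,"tz":0,"ax":0,"ay":0,"az":0,"jaw":0.2},{"tx":6,"ty":0,"tz":0,"ax":0,"ay":0,"az":0,"jaw":0.2},{"tx":5,"ty":-1.5,"tz":0,"ax":0,"ay":0,"az":0,"jaw":0.2},{"tx":4,"ty":-3,"tz":0,"ax":0,"ay":0,"az":0,"jaw":0.2},{"tx":4,"ty":-3,"tz":0,"ax":0,"ay":0,"az":0,"jaw":0.2},{"tx":3,"ty":-3.3,"tz":0,"ax":0,"ay":0,"az":0,"jaw":0.2},{"tx":1.9,"ty":-2.5,"tz":0,"ax":0,"ay":0,"az":0,"jaw":0.2},{"tx":0,"ty":0,"tz":0,"ax":0,"ay":0,"az":0,"jaw":0.2}]' && python3 -m inch '[{"tx":0,"ty":0,"tz":2,"ax":0,"ay":0,"az":0,"jaw":0.2},{"tx":0,"ty":0,"tz":3,"ax":0,"ay":0,"az":0,"jaw":0.2},{"tx":0,"ty":0,"tz":2,"ax":0,"ay":0,"az":0,"jaw":0.2},{"tx":0,"ty":0,"tz":0,"ax":0,"ay":0,"az":0,"jaw":0.2},{"tx":0,"ty":0,"tz":0,"ax":0,"ay":0,"az":0,"jaw":0.2}]' && python3 - <<'E'
from h import *
T=(620,-206.5);P=fr(T,4.2,(0,0)); plan((*P,12,94.2))
im,d,X=shot('top','t13.png')
a=cv2.imread('pics/t13.png')[130:370,330:650];cv2.imwrite('pics/v13.png',cv2.resize(a,(800,600)))
E
```

```text
t: 57.72
ee_pos: [619.7, -208.6, 122.3]
orientation: [2.3, -2.139, -0.001]
ft_force: [0.4, 0.4, -1.4]
width: 32.1
t: 58.35
ee_pos: [619.3, -207.6, 54.1]
orientation: [-2.302, 2.138, -0.001]
ft_force: [0.5, 0.1, 0.4]
width: 31.6
t 58.35 at [ 619.3 -207.6   54.1] yaw -85.8 tilt(toolz xy) [ 0.0005 -0.0001] w 31.6 F [0.5 0.1 0.4] q [-20.  39.  94.   0.  47.  66.]
  az 0.0 | tx -0.10 ty -0.08 tz 4.21  (norm 4.2 cm)
```

View pics/v13.png

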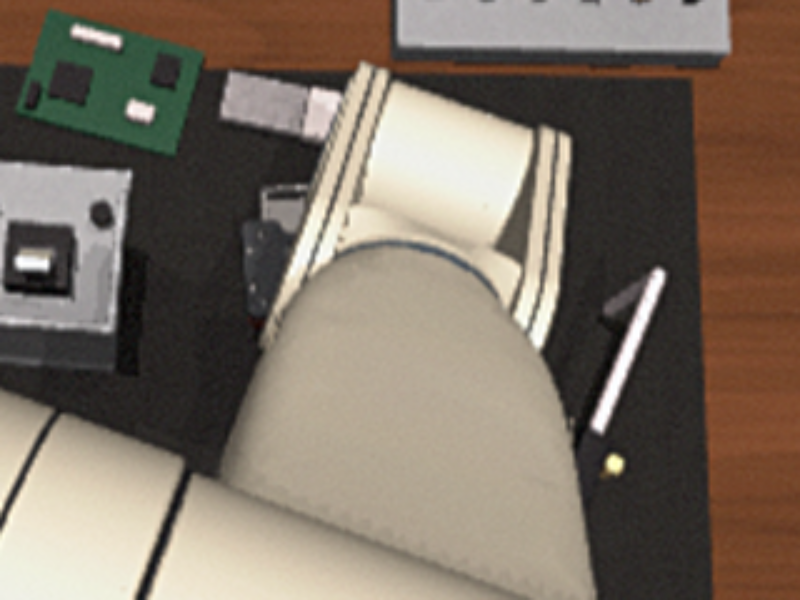

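The arm hides the tray here, and the rod and paddle look unchanged. There is room by the numbers, so lower and release.

```bash
python3 -m inch '[{"tx":-0.1,"ty":-0.1,"tz":2.5,"ax":0,"ay":0,"az":0,"jaw":0.2},{"tx":0,"ty":0,"tz":1,"ax":0,"ay":0,"az":0,"jaw":0.2},{"tx":0,"ty":0,"tz":0.3,"ax":0,"ay":0,"az":0,"jaw":0.2},{"tx":0,"ty":0,"tz":0.3,"ax":0,"ay":0,"az":0,"jaw":0.2},{"tx":0,"ty":0,"tz":0,"ax":0,"ay":0,"az":0,"jaw":0.2},{"tx":0,"ty":0,"tz":0,"ax":0,"ay":0,"az":0,"jaw":0.55},{"tx":0,"ty":0,"tz":0,"ax":0,"ay":0,"az":0,"jaw":0.55},{"tx":0,"ty":0,"tz":0,"ax":0,"ay":0,"az":0,"jaw":0.55},{"tx":0,"ty":0,"tz":-3,"ax":0,"ay":0,"az":0,"jaw":0.55},{"tx":0,"ty":0,"tz":-4,"ax":0,"ay":0,"az":0,"jaw":0.6},{"tx":0,"ty":0,"tz":-4,"ax":0,"ay":0,"az":0,"jaw":0.6}]' && python3 - <<'E'
from h import *
P=fr(NEST,NY,(-1,65.5)); plan((480,-150,122,NY+90),(*P,122,NY+90),(*P,13,None))
E
```

```text
t: 59.78
ee_pos: [619.7, -206.5, 123.7]
orientation: [2.301, -2.138, -0.001]
ft_force: [0.5, 0.2, -0.5]
width: 52.5
t 59.77 at [ 619.7 -206.5  123.7] yaw -85.8 tilt(toolz xy) [-0.0007  0.0002] w 52.5 F [ 0.5  0.2 -0.5] q [-19.  33.  93.   0.  54.  66.]
  az -2.2 | tx -7.17 ty 13.25 tz 0.17  (norm 15.1 cm)
  az -0.0 | tx -48.82 ty -1.64 tz -0.00  (norm 48.8 cm)
  az 0.0 | tx 0.00 ty -0.00 tz 10.90  (norm 10.9 cm)
```

```bash
python3 -m inch '[{"tx":-1,"ty":3,"tz":0,"ax":0,"ay":0,"az":-2.2,"jaw":0.6},{"tx":-2,"ty":3.6,"tz":0,"ax":0,"ay":0,"az":0,"jaw":0.6},{"tx":-2,"ty":3.6,"tz":0,"ax":0,"ay":0,"az":0,"jaw":0.6},{"tx":-3,"ty":3,"tz":0,"ax":0,"ay":0,"az":0,"jaw":0.6},{"tx":-6,"ty":0,"tz":0,"ax":0,"ay":0,"az":0,"jaw":0.6},{"tx":-6,"ty":0,"tz":0,"ax":0,"ay":0,"az":0,"jaw":0.6},{"tx":-6,"ty":0,"tz":0,"ax":0,"ay":0,"az":0,"jaw":0.6},{"tx":-6,"ty":-0.4,"tz":0,"ax":0,"ay":0,"az":0,"jaw":0.6},{"tx":-6,"ty":-0.4,"tz":0,"ax":0,"ay":0,"az":0,"jaw":0.6},{"tx":-6,"ty":-0.4,"tz":0,"ax":0,"ay":0,"az":0,"jaw":0.6},{"tx":-6,"ty":-0.4,"tz":0,"ax":0,"ay":0,"az":0,"jaw":0.6},{"tx":-5.5,"ty":0,"tz":0,"ax":0,"ay":0,"az":0,"jaw":0.6}]' && python3 - <<'E'
from h import *
P=fr(NEST,NY,(-1,65.5)); plan((*P,122,NY+90),(*P,13,None))
E
```

```text
t: 61.28
ee_pos: [442.9, 335.5, 123.0]
orientation: [-2.342, 2.093, -0.0]
ft_force: [0.8, 0.4, -0.1]
width: 53.3
t 61.27 at [442.9 335.5 123. ] yaw -83.6 tilt(toolz xy) [0.0007 0.0005] w 53.3 F [ 0.8  0.4 -0.1] q [ 36.  26. 106.  -0.  48. 119.]
  az 0.0 | tx -0.16 ty 0.08 tz 0.10  (norm 0.2 cm)
  az 0.0 | tx 0.00 ty -0.00 tz 10.90  (norm 10.9 cm)
```

```bash
python3 -m inch '[{"tx":0,"ty":0,"tz":3,"ax":0,"ay":0,"az":0,"jaw":0.6},{"tx":0,"ty":0,"tz":4,"ax":0,"ay":0,"az":0,"jaw":0.6},{"tx":0,"ty":0,"tz":3.9,"ax":0,"ay":0,"az":0,"jaw":0.6},{"tx":0,"ty":0,"tz":0,"ax":0,"ay":0,"az":0,"jaw":0.6},{"tx":0,"ty":0,"tz":0,"ax":0,"ay":0,"az":0,"jaw":0.2},{"tx":0,"ty":0,"tz":0,"ax":0,"ay":0,"az":0,"jaw":0.2},{"tx":0,"ty":0,"tz":0,"ax":0,"ay":0,"az":0,"jaw":0.2},{"tx":0,"ty":0,"tz":0,"ax":0,"ay":0,"az":0,"jaw":0.2},{"tx":0,"ty":0,"tz":-3,"ax":0,"ay":0,"az":0,"jaw":0.2},{"tx":0,"ty":0,"tz":-4,"ax":0,"ay":0,"az":0,"jaw":0.2},{"tx":0,"ty":0,"tz":-4,"ax":0,"ay":0,"az":0,"jaw":0.2},{"tx":0,"ty":0,"tz":0,"ax":0,"ay":0,"az":0,"jaw":0.2}]' && python3 - <<'E'
from h import *
np.set_printoptions(precision=1,suppress=True)
T=np.array((620,-206.5));P=fr(T,4.2,(60,0)); plan((480,-150,122,94.2),(*P,122,94.2),(*P,18,None))
for n in ['top','side']:
    im,d,X=shot(n)
    k=(X[...,0]>515)&(X[...,0]<730)&(X[...,1]>-270)&(X[...,1]<-145)&(X[...,2]>28)&(X[...,2]<60)
    N,l,st,c=cv2.connectedComponentsWithStats(k.astype(np.uint8))
    for i in range(1,N):
        if st[i,4]>30: q=X[l==i];r=cv2.minAreaRect(q[:,:2].astype(np.float32));print(n,np.round(r[0]),np.round(r[1]),round(r[2],1),'z',np.percentile(q[:,2],[50,90]))
E
```

```text
t: 62.78
ee_pos: [444.9, 334.3, 127.1]
orientation: [-2.337, 2.09, -0.002]
ft_force: [0.1, -0.2, -0.8]
width: 31.6
t 62.77 at [444.9 334.3 127.1] yaw -83.6 tilt(toolz xy) [0. 0.] w 31.6 F [ 0.1 -0.2 -0.8] q [ 36.  26. 106.  -0.  48. 119.]
  az 2.2 | tx 48.56 ty 0.05 tz 0.51  (norm 48.6 cm)
  az -0.0 | tx 6.66 ty -19.54 tz -0.00  (norm 20.6 cm)
  az 0.0 | tx 0.00 ty -0.00 tz 10.40  (norm 10.4 cm)
top [ 619. -207.] [50. 33.] 5.1 z [37.5 42. ]
top [ 560. -211.] [50. 32.] 4.4 z [37.2 42.3]
side [ 619. -206.] [47. 37.] 2.8 z [38.3 41. ]
```

Both modules stand upright in the tray, top z of about 40 as expected. Bring the third.

```bash
python3 -m inch '[{"tx":4,"ty":0,"tz":0,"ax":0,"ay":0,"az":2.2,"jaw":0.2},{"tx":6,"ty":0,"tz":0,"ax":0,"ay":0,"az":0,"jaw":0.2},{"tx":6,"ty":0,"tz":0,"ax":0,"ay":0,"az":0,"jaw":0.2},{"tx":6,"ty":0,"tz":0,"ax":0,"ay":0,"az":0,"jaw":0.2},{"tx":6,"ty":0,"tz":0,"ax":0,"ay":0,"az":0,"jaw":0.2},{"tx":6,"ty":0,"tz":0,"ax":0,"ay":0,"az":0,"jaw":0.2},{"tx":6,"ty":0,"tz":0,"ax":0,"ay":0,"az":0,"jaw":0.2},{"tx":5,"ty":-2,"tz":0,"ax":0,"ay":0,"az":0,"jaw":0.2},{"tx":3.5,"ty":-4,"tz":0,"ax":0,"ay":0,"az":0,"jaw":0.2},{"tx":3,"ty":-4,"tz":0,"ax":0,"ay":0,"az":0,"jaw":0.2},{"tx":2,"ty":-4,"tz":0,"ax":0,"ay":0,"az":0,"jaw":0.2},{"tx":1.7,"ty":-4,"tz":0,"ax":0,"ay":0,"az":0,"jaw":0.2}]' && python3 -m inch '[{"tx":0,"ty":-1.5,"tz":0,"ax":0,"ay":0,"az":0,"jaw":0.2},{"tx":0,"ty":0,"tz":2,"ax":0,"ay":0,"az":0,"jaw":0.2},{"tx":0,"ty":0,"tz":3,"ax":0,"ay":0,"az":0,"jaw":0.2},{"tx":0,"ty":0,"tz":2,"ax":0,"ay":0,"az":0,"jaw":0.2},{"tx":0,"ty":0,"tz":0,"ax":0,"ay":0,"az":0,"jaw":0.2},{"tx":0,"ty":0,"tz":0,"ax":0,"ay":0,"az":0,"jaw":0.2}]' && python3 - <<'E'
from h import *
T=(620,-206.5);P=fr(T,4.2,(61,0)); plan((*P,12,94.2))
E
```

```text
t: 64.38
ee_pos: [664.4, -204.7, 121.2]
orientation: [2.299, -2.138, -0.005]
ft_force: [1.5, 0.8, -0.5]
width: 31.8
t: 65.12
ee_pos: [679.7, -202.9, 54.2]
orientation: [-2.301, 2.138, -0.001]
ft_force: [0.2, -0.5, -1.3]
width: 31.9
t 65.12 at [ 679.7 -202.9   54.2] yaw -85.8 tilt(toolz xy) [ 0.0005 -0.0002] w 31.9 F [ 0.2 -0.5 -1.3] q [-18.  42.  86.   0.  51.  68.]
  az 0.0 | tx -0.08 ty -0.12 tz 4.22  (norm 4.2 cm)
```

```bash
python3 -m inch '[{"tx":-0.1,"ty":-0.1,"tz":2.5,"ax":0,"ay":0,"az":0,"jaw":0.2},{"tx":0,"ty":0,"tz":1,"ax":0,"ay":0,"az":0,"jaw":0.2},{"tx":0,"ty":0,"tz":0.3,"ax":0,"ay":0,"az":0,"jaw":0.2},{"tx":0,"ty":0,"tz":0.3,"ax":0,"ay":0,"az":0,"jaw":0.2},{"tx":0,"ty":0,"tz":0,"ax":0,"ay":0,"az":0,"jaw":0.2},{"tx":0,"ty":0,"tz":0,"ax":0,"ay":0,"az":0,"jaw":0.55},{"tx":0,"ty":0,"tz":0,"ax":0,"ay":0,"az":0,"jaw":0.55},{"tx":0,"ty":0,"tz":0,"ax":0,"ay":0,"az":0,"jaw":0.55},{"tx":0,"ty":0,"tz":-3,"ax":0,"ay":0,"az":0,"jaw":0.55},{"tx":0,"ty":0,"tz":-5,"ax":0,"ay":0,"az":0,"jaw":0.6},{"tx":0,"ty":0,"tz":-5,"ax":0,"ay":0,"az":0,"jaw":0.6},{"tx":0,"ty":2,"tz":-5,"ax":0,"ay":0,"az":0,"jaw":0.6}]' && python3 -m inch '[{"tx":-1,"ty":4,"tz":-2,"ax":0,"ay":0,"az":0,"jaw":0.6},{"tx":-1,"ty":5,"tz":0,"ax":0,"ay":0,"az":0,"jaw":0.6},{"tx":-2,"ty":5,"tz":0,"ax":0,"ay":0,"az":0,"jaw":0.6},{"tx":-2,"ty":5,"tz":0,"ax":0,"ay":0,"az":0,"jaw":0.6},{"tx":-2,"ty":5,"tz":0,"ax":0,"ay":0,"az":0,"jaw":0.6},{"tx":0,"ty":4,"tz":0,"ax":0,"ay":0,"az":0,"jaw":0.6},{"tx":0,"ty":0,"tz":0,"ax":0,"ay":0,"az":0,"jaw":0.6}]' && python3 - <<'E'
from h import *
np.set_printoptions(precision=1,suppress=True)
plan()
for n in ['top','side']:
    im,d,X=shot(n,n+'14.png')
    k=(X[...,0]>515)&(X[...,0]<730)&(X[...,1]>-270)&(X[...,1]<-145)&(X[...,2]>28)&(X[...,2]<60)
    N,l,st,c=cv2.connectedComponentsWithStats(k.astype(np.uint8))
    for i in range(1,N):
        if st[i,4]>30: q=X[l==i];r=cv2.minAreaRect(q[:,:2].astype(np.float32));print(n,np.round(r[0]),np.round(r[1]),round(r[2],1),'z',np.percentile(q[:,2],[50,90]))
E
```

```text
t: 66.62
ee_pos: [661.2, -203.2, 194.4]
orientation: [-2.302, 2.137, -0.002]
ft_force: [1.3, -0.3, -0.4]
width: 52.9
t: 67.5
ee_pos: [373.1, -143.6, 212.8]
orientation: [2.3, -2.139, -0.001]
ft_force: [0.8, -1.0, 0.3]
width: 52.7
t 67.5 at [ 373.1 -143.6  212.8] yaw -85.8 tilt(toolz xy) [-0.  0.] w 52.7 F [ 0.8 -1.   0.3] q [-23.   6. 121.  -0.  54.  63.]
top [ 680. -202.] [49. 33.] 3.7 z [37.7 42.3]
top [ 619. -207.] [50. 33.] 5.1 z [37.3 42. ]
top [ 560. -211.] [50. 33.] 4.2 z [37.4 41.9]
side [ 679. -202.] [49. 37.] 4.2 z [37.6 41.2]
side [ 618. -208.] [49. 38.] 6.0 z [37.9 41.1]
side [ 559. -210.] [50. 39.] 1.9 z [38.3 41.7]
```

View pics/side14.png

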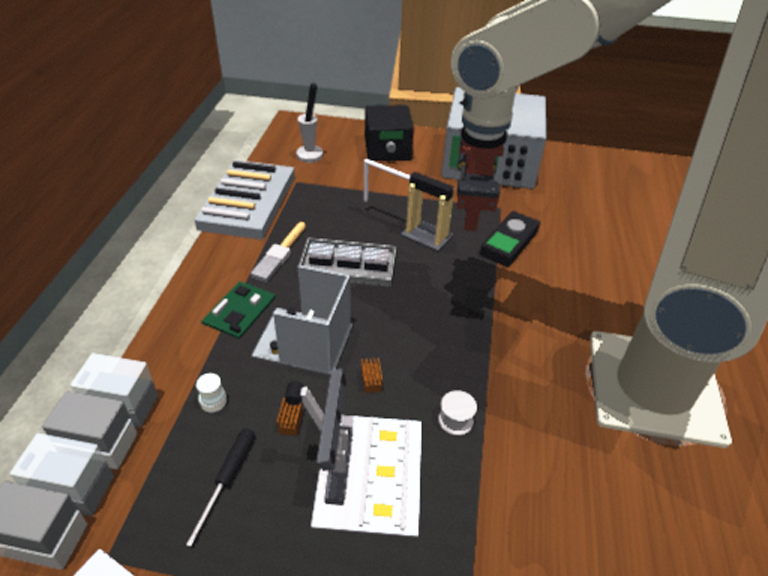

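View pics/top14.png

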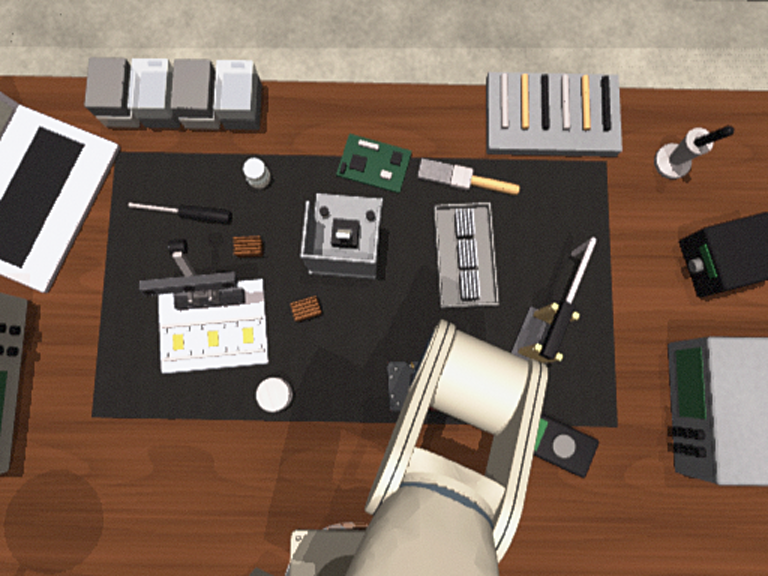

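The final views show all three modules upright in the tray at about (466,253) in the top view. The nest is empty, the clamp is open and the paddle is off. The rod is on its stand, and everything else is where it was. Handing in.

```bash
python3 -c "
from h import *
print(ctrl.close_job())"
```

```text
the job is handed in; nothing more can be done
None
```

The job is done and handed in at about t = 67.6 s of the 210 s; no verdict was reported.

- **Modules and clamp:** I put all three silver modules in the nest pockets and swung the clamp shut onto them.
- **Switch:** I flipped the paddle on with the bent rod over the shield, left it on for about 3 s, and flipped it off again. The on-time comes from the motion log, not a direct reading. The clamp was not touched in the meantime. I did not check its angle again until I gripped the knob to open it, and it was still down then.
- **Finish:** I hung the rod back on its stand, opened the clamp fully, and stood the three modules in the grey tray.

**Last checks:**
- **Tray:** both cameras see three modules inside it, tops at about 40 mm, so upright on the floor.
- **Switch:** the paddle tip was back at its starting position after the flip (−16.8 mm against −16.7 mm), measured from the side camera only. The arm hid it from the top camera in that check, and the final top picture shows it leaning to the off side.
- **Rod:** the handle and leg read within about 2–3 mm of their starting positions.
- **Clamp:** the knob is at its starting open position.
- **Other things:** the brown look-alikes and the other bench items look unmoved in the final pictures.

No check failed. The two cameras disagreed by about ±2 mm on the nest, which was within the pockets' play.

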